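Trial layout of a power supply on its chassis plate

TASK

Lay out the power supply on the aluminium chassis plate for a trial fit: set the finned heatsink squarely on top of the power module and the cooling fan flat and square on top of the heatsink's fins; stand the transformer upright on the plate straight behind the terminal strip (on the strip's side away from the robot), centred on it, its long side parallel to the strip and its core centre 9 cm from the strip's centre line; then stand the large capacitor upright on the plate midway between the transformer and the heatsink stack. Leave the small capacitor, the copper ring choke and the screwdriver where they are, and let go of everything.

Things in the scene. Friction and masses are not known exactly. Their poses are not given: they have to be found in the camera images.
- chassis: Chassis plate: flat bare aluminium sheet, 220 (x) by 280 (y) by 3 mm, fixed to the bench, with small dark holes along its front and back edges. Origin: centre of its underside; its top face is 3 mm above the origin. x points away from the robot (within 0.12 rad), z up. It may lie on the robot's left or right.
- module: Power module: square black brick 56 by 56 mm, 22 mm high, with a flat dark steel top, and two low screw tabs (4 mm high, screw heads to 7 mm) that stick out 13 mm from its +y and -y sides. Screwed to the plate, cannot move. Origin: centre of its underside, on the plate's top; axes parallel to the plate's. It sits 50 mm nearer the robot than the plate's centre and 80 mm left or right of it.
- strip: Terminal strip: black barrier strip with two rows of brass screws, 24 (x) by 84 (y) by 20 mm high. Screwed to the plate, cannot move. Origin: centre of its underside, on the plate's top; x points to its back (away from the robot), y along its length; axes parallel to the plate's. It sits level with the module, on the plate's other half.
- heatsink: Heatsink: loose bright aluminium block 50 by 50 mm, 30 mm high: a 6 mm base with seven upright fins running along its x; its outer fins make flat sides at y = +-25 mm. About 0.12 kg. Origin: centre of its underside, z up (fins up). Lies on the blue-grey parts mat (2 mm thick).
- fan: Cooling fan: loose square black frame 50 by 50 mm, 15 mm high, with a round opening, grey hub and blades. About 35 g. Origin: centre of its underside, z up. Lies flat on the parts mat; sides at x and y = +-25 mm.
- transformer: Transformer: loose, dark steel core 24 (x) by 54 (y) by 45 mm high, with a copper winding and white bobbin sticking out to x = +-24 mm in the middle (y within +-17 mm). Its long side is y; it can be gripped on the flat core ends at y = +-27 mm. About 0.38 kg. Origin: centre of its underside, z up. Stands on the parts mat.
- capacitor: Large capacitor: loose upright black cylinder, diameter 35 mm, 50 mm high, with an aluminium top and a white stripe. About 70 g. Origin: centre of its underside, z up. Stands on the parts mat.
- small_capacitor: Small capacitor, not to be moved: loose black cylinder, diameter 22 mm, 26 mm high, with an aluminium top. Origin: centre of its underside. Stands on the parts mat.
- choke: Ring choke, not to be moved: loose copper ring, 42 mm outside, 20 mm hole, 16 mm high, lying flat on the parts mat. Origin: centre of its underside.
- screwdriver: Screwdriver, not to be moved: 170 mm long, lying across the bench beyond the plate and mat. Its axis is x, handle to -x; origin at the middle of its length, underside.
Mind the look-alikes: they are no part of the job. What is shaped like the fan but pink is not meant.

How it is judged:
By the outcome, as a careful person would: the job done as asked, in the order asked, and still so for the second after the job is handed in, with the robot touching nothing.
It also fails if it takes over 102 s, if anything falls off the work surface, if the arm or the gripper's body presses on something with over 40 N, if the wrist force passes 120 N, or if a joint passes its speed limit or range.

ROBOT

A 7-joint arm with a two-finger parallel gripper is mounted at the origin on the work surface. World frame = base frame: x ahead of the robot, y to its left, z up, the work surface at z = 0. Lengths are in mm, angles in rad, forces in N, time in s.
With the tool pointing down it reaches from about 400 to 875 mm from the base axis. Payload 4.4 kg.
Tool frame: the origin (TCP) lies on the centre line of the jaws, within the pads' length; the fingertips stand 8 mm ahead of it and the grasp point (between the pads) lies 11 mm behind it; z points along the fingers, y is the line along which they close (so a half turn about z gives the same grasp; the last joint's range is limited). The gripper opens to 85 mm and grips with 20 to 120 N. Pads are 22 mm wide; open, the fingers measure 114 mm over their backs; the gripper's body (76 mm by 85 mm) begins 54 mm behind the grasp point. The pads swing forward as they close: fully open they stand 13 mm farther back than shut.
Start: joints at [1.081, 0.628, 0.038, 1.517, -0.027, 0.996, -0.02], TCP at [267.326, -592.499, 239.313] pointing down, gripper open.
Joint ranges: [-3.06, 3.06], [-0.37, 2.12], [-1.25, 1.32], [0.18, 2.47], [-1.1, 4.24], [0.23, 1.98], [-2.94, 2.94]. Speed limits (rad/s): [2.57, 2.57, 3.14, 3.14, 3.14, 3.14, 3.14].

INTERFACE

Orientations are given as a unit quaternion [x, y, z, w].
In Python, from plant import sense, camera, hand_in gives the robot as it stands.
- The arm moves only by the tool carry_out, never from a script. Its argument "targets" is a list of rows, each a list of 3 entries, a list of its own where there are three numbers: the shift along the tool's x, y, z in mm, then the turn, a rotation vector about the tool's x, y, z in rad, then the opening, from -1 (shut) to 1 (fully open), so that 0 is half open. A call has exactly 5 rows; each row is the pose to reach, as a shift and turn from the pose commanded when the call began, along the tool's axes at that moment; what a row does not reach only later rows make up. A row lasts 1/12 s, in which the tool goes at most 41.7 mm and 7.16 degrees, less where a joint would pass 70% of its speed; a pose out of reach is approached as far as the arm can. A call with a gripper value outside its range is refused whole. The fingers move at their own pace and stop on an object; the grip force is fixed at half the most. Time passes only in rows, so rows that repeat a pose let the fingers close, or fill a call up. It gives the time, the measured TCP pose, the force, the opening and the grip force at its end, in the units of the state.
- sense(): the state, without advancing time (a new reading comes with each control period).
- camera(name): name is "scene" or "top"; returns a dict with "frame" (384x512x3 uint8, blue, green, red), "range_z" (384x512 float32, mm along the optical axis (not along the pixel's ray), 0 where there is no reading), "intrinsics" (3x3 intrinsics, pixels), "extrinsics" (4x4, takes a point from camera to world coordinates). Camera axes: x right, y down, z forward; pixel columns grow to the right and rows downward; lengths in mm; the calibration is good to about 2 mm. A picture is of the moment at which its call begins.
- hand_in(): hands the job in; it is judged then, once.
The state is a dict: "t": time; "joints": joint angles; "joint_velocities": joint speeds; "joint_torque": joint torques, N m; "position": TCP position; "eef_rot": TCP orientation; "force": force on the tool from outside, world axes, zero at the start; "ft_torque": the same for the moment, N m; "finger_gap": finger opening in mm; "grasp_force": force on a finger pad.
Only numpy, scipy, OpenCV 4.12 (cv2) and the standard library are available. Lean on these libraries where they do the work, as an engineer would, in place of code of your own. Each camera call takes 0.05 s, during which the arm holds its last target. There are 200 camera calls.

## Working session

There is one attempt and no reset: what is moved stays moved. The work goes in short steps, Python scripts to look and compute and a tool call to move; the robot and the scene stay as the last step left them, time stands still between calls to the robot, and variables do not carry over. Pictures are saved under pics/ and viewed, at most 14 in all, crops included, and the job is handed in when it is done.

Besides the shell and the picture viewer there is one more tool, called after "Emit:" by a JSON object that holds its "method" and its "body", one argument or row to a line. carry_out: Moves the arm, as the interface text tells. Its arguments: {"type":"object","properties":{"targets":{"type":"array"}},"required":["targets"]}

```bash
ls; mkdir -p pics; cat > h.py <<'E'
import numpy as np, cv2
from plant import sense, camera, hand_in
def cloud(c):
    K=np.array(c["intrinsics"]);E=np.array(c["extrinsics"]);z=c["range_z"]
    v,u=np.mgrid[:z.shape[0],:z.shape[1]]
    P=np.stack([(u-K[0,2])/K[0,0]*z,(v-K[1,2])/K[1,1]*z,z],-1)
    W=P@E[:3,:3].T+E[:3,3]; W[z==0]=np.nan
    return W
E
python3 - <<'E'
from h import *
for n in("top","scene"):
    c=camera(n); cv2.imwrite(f"pics/{n}0.png",cv2.resize(c["frame"],None,fx=1.5,fy=1.5)); np.savez(f"{n}0.npz",**c)
    print(np.round(c["extrinsics"],3).tolist(),np.round(c["intrinsics"],1).tolist())
print(sense())
E
```

```text
pics
[[0.018, -0.996, 0.083, 481.808], [-1.0, -0.018, -0.008, 21.885], [0.009, -0.083, -0.996, 950.078], [0.0, 0.0, 0.0, 1.0]] [[444.5, 0.0, 255.2], [0.0, 444.5, 186.2], [0.0, 0.0, 1.0]]
[[0.675, 0.617, -0.405, 918.49], [0.738, -0.558, 0.379, -357.216], [0.008, -0.555, -0.832, 796.174], [0.0, 0.0, 0.0, 1.0]] [[455.5, 0.0, 263.0], [0.0, 455.5, 189.5], [0.0, 0.0, 1.0]]
{'t': 0.1, 'joints': array([ 1.0811751 ,  0.62927132,  0.03841865,  1.51830905, -0.02700863,
        0.99633103, -0.01999089]), 'joint_velocities': array([ 0.00192521, -0.00074793, -0.00019165,  0.00020624, -0.00089155,
       -0.00122924, -0.0007057 ]), 'joint_torque': array([ 4.74285494e-03, -5.64533615e+01,  1.23094942e+00, -1.93973798e+01,
        1.12152824e-02,  5.47322561e-03,  2.43515341e-07]), 'position': array([ 267.11373695, -591.94086052,  238.45598406]), 'eef_rot': array([ 9.77627859e-01,  2.10340098e-01, -1.88476076e-04, -8.80984843e-04]), 'force': array([ 1.16406114, -0.11174772,  0.64655724]), 'ft_torque': array([ 0.05758873,  0.01820106, -0.07699123]), 'grasp_force': 0.0, 'finger_gap': 85.74216708384768}
```

View pics/top0.png

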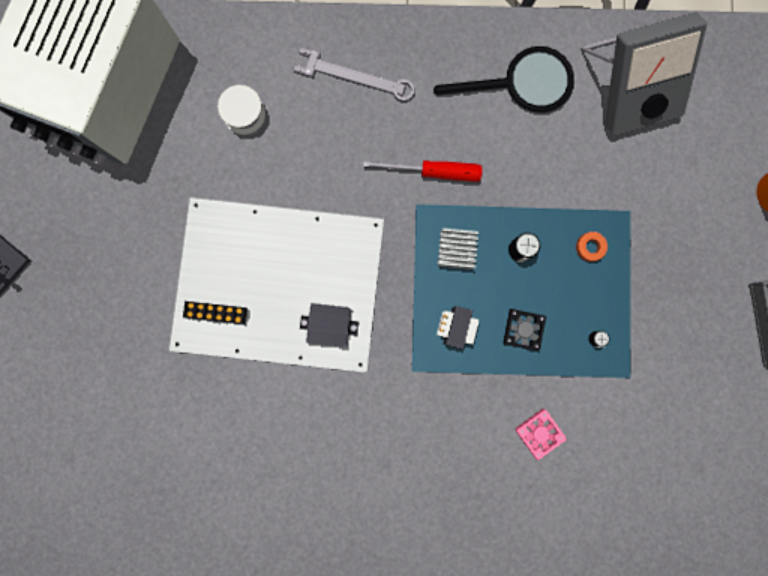

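View pics/scene0.png

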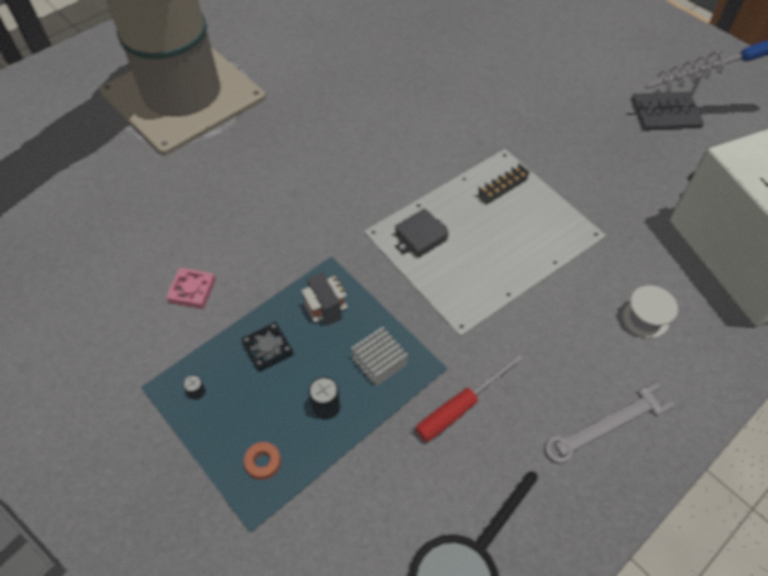

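Top view (1.5x px): the plate is at left, with the strip at (215,313) and the module at (330,326). The mat is at right, with heatsink (458,249), capacitor (524,247), choke (592,247), transformer (458,327), fan (525,330) and small capacitor (600,339). The pink decoy is at (540,433). Next I'll measure positions.

```bash
cat >> h.py <<'E'
def seg(W,box,z0,z1):
    """box: u0,u1,v0,v1 in 1.5x pixels; points in height band -> world rect"""
    u0,u1,v0,v1=[int(b/1.5) for b in box]
    P=W[v0:v1,u0:u1].reshape(-1,3); P=P[(P[:,2]>z0)&(P[:,2]<z1)]
    r=cv2.minAreaRect(P[:,:2].astype(np.float32))
    return r,len(P),np.round(np.percentile(P[:,2],[5,50,95]),1),np.round(P[:,:2].mean(0),1)
E
python3 - <<'E'
from h import *
c=dict(np.load("top0.npz")); W=cloud(c)
B=dict(plate=((165,388,195,375),1.5,6),module=((300,360,300,352),20,30),strip=((178,255,295,330),15,30),
heatsink=((430,490,220,280),25,40),fan=((495,555,300,360),12,22),trafo=((430,490,295,360),38,60),trlow=((430,490,295,360),20,60),cap=((500,550,220,275),45,60),
small=((585,620,320,355),22,35),choke=((570,615,225,270),13,25),screw=((355,490,150,190),8,40))
for n,(b,z0,z1) in B.items():
    (ce,sz,a),N,z,m=seg(W,b,z0,z1); print(n,np.round(ce,1),np.round(sz,1),round(a,1),N,z,m)
for n,(u,v) in dict(mat=(500,290),plate=(280,260),bench=(300,450)).items(): print(n,W[int(v/1.5)-4:int(v/1.5)+4,int(u/1.5)-4:int(u/1.5)+4].reshape(-1,3).mean(0).round(1))
# colour-based plate rect
f=c["frame"].astype(int); m=((f.min(2)>170)).astype(np.uint8)
m[:, int(400/1.5):]=0; m[:int(190/1.5)]=0
P=W[m>0];r=cv2.minAreaRect(P[:,:2].astype(np.float32));print("platecol",r)
E
```

```text
plate [552.6 169. ] [255.3 317. ] 1.0 8839 [1.6 3.  5.2] [556.3 169. ]
module [494.5  89.7] [56.2 55.9] 84.7 725 [21.8 24.2 27.2] [494.4  89.5]
strip [509.2 248.7] [84.8 23.9] 84.7 344 [15.4 18.7 24.1] [509.2 250. ]
heatsink [604.7 -90.1] [50.1 50.5] 86.0 277 [26.3 30.6 33.6] [605.2 -89.6]
fan [ 493.1 -185.9] [50.5 50.1] 79.5 369 [12.5 15.8 19. ] [ 493.3 -185.9]
trafo [494.3 -89.5] [47.6 53.7] 77.4 486 [38.9 45.2 48.2] [494.3 -89.1]
trlow [494.2 -89.7] [48.1 53.9] 76.2 524 [37.3 44.8 48.1] [494.3 -88.9]
cap [ 606.8 -180.9] [33.1 34.2] 71.1 230 [47.7 51.3 54.1] [ 606.8 -180.3]
small [ 481.7 -288.2] [20.7 19.6] 0.7 91 [23.6 26.8 29.2] [ 482.1 -288.3]
choke [ 612.5 -281.1] [39.  39.2] 5.8 226 [14.2 16.7 19.5] [ 612.4 -281.1]
screw [720.2 -38.4] [169.1  26.5] 87.1 578 [12.6 21.3 26.3] [717.2 -64.4]
mat [nan nan nan]
plate [587.7 164.4   2. ]
bench [320.5 127.2  -0.4]
platecol ((551.36572265625, 165.7788848876953), (280.21453857421875, 221.0118408203125), 84.38526153564453)
```

```bash
cat >> h.py <<'E'
import json,os,sys
def load():
    if os.path.exists("cmd.json"): return json.load(open("cmd.json"))
    a=2*np.degrees(np.arctan2(.21034,.977628)); return [267.3,-592.5,239.3,a,1.0]   # x,y,z,psi(tool x, deg),opening
def gap(mm): return round(2*mm/85-1,2)
def plan(wps,mm=30,deg=6):
    """wps: (x,y,z,closing_deg,opening[,extra hold rows, mm per row]); tool y (closing line) yaw = psi-90"""
    c=np.array(load()); rows=[]; p=c.copy()
    for w in wps:
        q=np.array([w[0],w[1],w[2],w[3]+90,w[4]]); step=w[6] if len(w)>6 else mm
        n=max(1,int(np.ceil(max(np.linalg.norm(q[:3]-p[:3])/step,abs(q[3]-p[3])/deg))))
        for i in range(1,n+1):
            r=p+(q-p)*i/n; r[4]=q[4]; rows.append(r)
        rows+= [q]*(w[5] if len(w)>5 else 0); p=q
    while len(rows)%5: rows.append(rows[-1])
    for k in range(0,len(rows),5):
        ps=np.radians(c[3]); ex=np.array([np.cos(ps),np.sin(ps)]); ey=np.array([np.sin(ps),-np.cos(ps)]); out=[]
        for r in rows[k:k+5]:
            d=r[:2]-c[:2]; s=[round(float(d@ex),1),round(float(d@ey),1),round(float(c[2]-r[2]),1)]
            t=round(float(-np.radians(r[3]-c[3])),3); out.append([s,[0,0,t],float(r[4])])
        s,t=out[-1][0],out[-1][1][2]
        xy=c[:2]+s[0]*ex+s[1]*ey; c=np.array([*xy,c[2]-s[2],c[3]-np.degrees(t),out[-1][2]])
        print(json.dumps(out,separators=(",",":")))
    json.dump(c.tolist(),open("cmd.json","w"))
def st():
    s=sense();q=s["eef_rot"];psi=np.degrees(2*np.arctan2(q[1],q[0]))
    print("t",round(s["t"],2),"pos",s["position"].round(1),"closing",round(psi-90,1),"q",np.round(q,3),"F",s["force"].round(1),"gap",round(s["finger_gap"],1),"grip",round(s["grasp_force"],1),"cmd",np.round(load(),1))
E
python3 -c "
from h import *
plan([(605,-90,120,-4,.65),(605,-90,120,-4,.65,3)])"
```

```text
[[[24.5,-15.2,5.7],[0,0,-0.051],0.65],[[49.0,-30.4,11.4],[0,0,-0.103],0.65],[[73.5,-45.6,17.0],[0,0,-0.154],0.65],[[98.0,-60.8,22.7],[0,0,-0.205],0.65],[[122.5,-76.0,28.4],[0,0,-0.256],0.65]]
[[[27.5,-8.5,5.7],[0,0,-0.052],0.65],[[55.1,-17.0,11.4],[0,0,-0.103],0.65],[[82.6,-25.5,17.0],[0,0,-0.154],0.65],[[110.2,-34.0,22.7],[0,0,-0.206],0.65],[[137.7,-42.5,28.4],[0,0,-0.257],0.65]]
[[[28.8,-1.2,5.7],[0,0,-0.051],0.65],[[57.6,-2.4,11.4],[0,0,-0.103],0.65],[[86.4,-3.6,17.1],[0,0,-0.154],0.65],[[115.2,-4.8,22.7],[0,0,-0.205],0.65],[[144.1,-6.1,28.4],[0,0,-0.256],0.65]]
[[[28.1,6.1,5.7],[0,0,-0.052],0.65],[[56.3,12.3,11.4],[0,0,-0.103],0.65],[[84.5,18.4,17.1],[0,0,-0.154],0.65],[[112.6,24.5,22.7],[0,0,-0.206],0.65],[[140.8,30.6,28.4],[0,0,-0.257],0.65]]
[[[25.7,13.1,5.7],[0,0,-0.051],0.65],[[25.7,13.1,5.7],[0,0,-0.051],0.65],[[25.7,13.1,5.7],[0,0,-0.051],0.65],[[25.7,13.1,5.7],[0,0,-0.051],0.65],[[25.7,13.1,5.7],[0,0,-0.051],0.65]]
```

Emit:
{"method": "carry_out", "body": {
  "targets": [
    [[24.5,-15.2,5.7],[0,0,-0.051],0.65],
    [[49.0,-30.4,11.4],[0,0,-0.103],0.65],
    [[73.5,-45.6,17.0],[0,0,-0.154],0.65],
    [[98.0,-60.8,22.7],[0,0,-0.205],0.65],
    [[122.5,-76.0,28.4],[0,0,-0.256],0.65]
  ]
}}

```text
t: 0.52
position: [348.1, -471.4, 210.3]
eef_rot: [0.942, 0.334, -0.0, -0.0]
force: [-0.2, -0.3, -0.6]
finger_gap: 70.5
grasp_force: 0.0
```

Emit:
{"method": "carry_out", "body": {
  "targets": [
    [[27.5,-8.5,5.7],[0,0,-0.052],0.65],
    [[55.1,-17.0,11.4],[0,0,-0.103],0.65],
    [[82.6,-25.5,17.0],[0,0,-0.154],0.65],
    [[110.2,-34.0,22.7],[0,0,-0.206],0.65],
    [[137.7,-42.5,28.4],[0,0,-0.257],0.65]
  ]
}}

```text
t: 0.93
position: [428.5, -351.9, 182.0]
eef_rot: [0.892, 0.453, -0.0, -0.0]
force: [0.6, -1.1, -0.5]
finger_gap: 70.9
grasp_force: 0.0
```

Emit:
{"method": "carry_out", "body": {
  "targets": [
    [[28.8,-1.2,5.7],[0,0,-0.051],0.65],
    [[57.6,-2.4,11.4],[0,0,-0.103],0.65],
    [[86.4,-3.6,17.1],[0,0,-0.154],0.65],
    [[115.2,-4.8,22.7],[0,0,-0.205],0.65],
    [[144.1,-6.1,28.4],[0,0,-0.256],0.65]
  ]
}}

```text
t: 1.35
position: [509.0, -232.3, 153.6]
eef_rot: [0.827, 0.563, -0.0, -0.0]
force: [-0.4, 0.4, -0.1]
finger_gap: 70.7
grasp_force: 0.0
```

Emit:
{"method": "carry_out", "body": {
  "targets": [
    [[28.1,6.1,5.7],[0,0,-0.052],0.65],
    [[56.3,12.3,11.4],[0,0,-0.103],0.65],
    [[84.5,18.4,17.1],[0,0,-0.154],0.65],
    [[112.6,24.5,22.7],[0,0,-0.206],0.65],
    [[140.8,30.6,28.4],[0,0,-0.257],0.65]
  ]
}}

```text
t: 1.77
position: [589.3, -112.7, 125.1]
eef_rot: [0.748, 0.664, -0.0, -0.0]
force: [0.1, -1.1, -1.0]
finger_gap: 70.7
grasp_force: 0.0
```

Emit:
{"method": "carry_out", "body": {
  "targets": [
    [[25.7,13.1,5.7],[0,0,-0.051],0.65],
    [[25.7,13.1,5.7],[0,0,-0.051],0.65],
    [[25.7,13.1,5.7],[0,0,-0.051],0.65],
    [[25.7,13.1,5.7],[0,0,-0.051],0.65],
    [[25.7,13.1,5.7],[0,0,-0.051],0.65]
  ]
}}

```text
t: 2.18
position: [604.3, -91.8, 119.9]
eef_rot: [0.732, 0.681, -0.001, 0.0]
force: [-0.2, -0.1, 0.7]
finger_gap: 70.7
grasp_force: 0.0
```

```bash
python3 - <<'E'
from h import *
st(); c=camera("scene"); st(); st()
W=cloud(c)
f=cv2.resize(c["frame"],None,fx=3,fy=3)[690-600:690+200, 500:1300]
print(f.shape); cv2.imwrite("pics/s1.png",cv2.resize(c["frame"][120:300,150:350],None,fx=3.3,fy=3.3))
# fan/hs/cap/module positions from the scene camera for cross-check
d=dict(np.load("scene0.npz")); W=cloud(d)
for n,b,z0,z1 in (("heatsink",(340,415,320,390),25,40),("module",(385,455,200,260),20,30),("fan",(235,300,315,375),13,22),("cap",(300,350,370,420),46,60),("strip",(470,535,160,205),15,30)):
    (ce,sz,a),N,z,m=seg(W,b,z0,z1); print(n,np.round(ce,1),np.round(sz,1),round(a,1),N,z,m)
E
```

```text
t 2.18 pos [604.3 -91.8 119.9] closing -4.1 q [ 0.732  0.681 -0.001  0.   ] F [-0.2 -0.1  0.7] gap 70.7 grip 0.0 cmd [ 6.05e+02 -9.00e+01  1.20e+02  8.60e+01  6.00e-01]
t 2.23 pos [604.4 -91.9 120.1] closing -4.2 q [ 0.732  0.681 -0.001  0.   ] F [ 0.1 -0.5 -0.3] gap 70.5 grip 0.0 cmd [ 6.05e+02 -9.00e+01  1.20e+02  8.60e+01  6.00e-01]
t 2.23 pos [604.4 -91.9 120.1] closing -4.2 q [ 0.732  0.681 -0.001  0.   ] F [ 0.1 -0.5 -0.3] gap 70.5 grip 0.0 cmd [ 6.05e+02 -9.00e+01  1.20e+02  8.60e+01  6.00e-01]
(800, 800, 3)
heatsink [607.3 -90.8] [50.2 52.4] 84.9 493 [25.4 30.7 33.9] [608.5 -91.3]
module [497.4  88.4] [57.2 58.1] 84.6 577 [22.5 25.2 27.5] [498.8  87.7]
fan [ 495.9 -186.6] [50.  52.7] 78.8 425 [13.6 16.7 19.1] [ 497.  -186.7]
cap [ 610.4 -181.8] [34.9 33.4] 4.8 293 [49.2 52.5 54.5] [ 611.9 -182.6]
strip [513.  248.5] [86.5 26.7] 83.9 311 [15.5 19.5 24.5] [512.6 248. ]
```

View pics/s1.png

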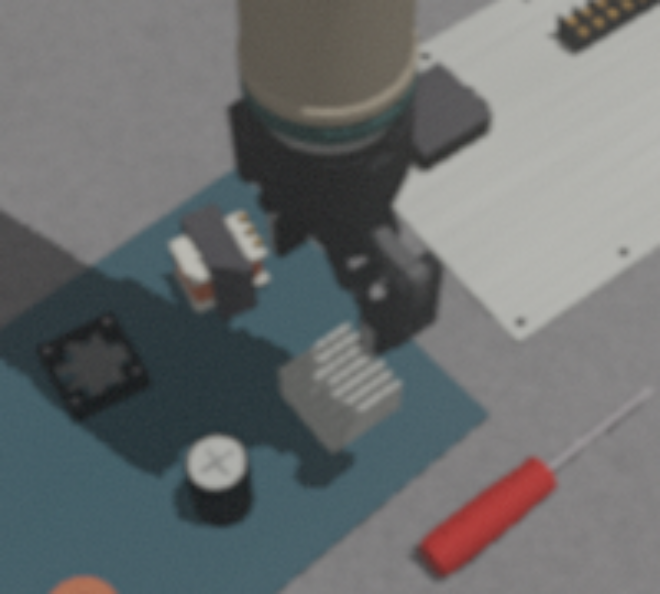

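The gripper at s1 px (350,290) hovers above the heatsink at (340,385), with its jaws across the fin sides. The arm reads about 2 mm off my bookkeeping, so I'll resync and descend.

```bash
cat >> h.py <<'E'
def sync():
    s=sense();q=s["eef_rot"];psi=np.degrees(2*np.arctan2(q[1],q[0])); c=load(); p=psi+360*round((c[3]-psi)/360)
    json.dump([*s["position"],p,c[4]],open("cmd.json","w")); st()
E
python3 -c "
from h import *
sync()
plan([(606,-90.7,40,-4.3,.65),(606,-90.7,20,-4.3,.65,1,20)])
plan([(606,-90.7,20,-4.3,-.2,10)])
"
```

```text
t 2.23 pos [604.4 -91.9 120.1] closing -4.2 q [ 0.732  0.681 -0.001  0.   ] F [ 0.1 -0.5 -0.3] gap 70.5 grip 0.0 cmd [ 6.044e+02 -9.190e+01  1.201e+02  8.580e+01  6.000e-01]
[[[0.4,0.5,26.7],[0,0,0.001],0.65],[[0.9,1.0,53.4],[0,0,0.002],0.65],[[1.3,1.5,80.1],[0,0,0.003],0.65],[[1.3,1.5,100.1],[0,0,0.003],0.65],[[1.3,1.5,100.1],[0,0,0.003],0.65]]
[[[-0.0,0.0,-0.0],[0,0,-0.0],-0.2],[[-0.0,0.0,-0.0],[0,0,-0.0],-0.2],[[-0.0,0.0,-0.0],[0,0,-0.0],-0.2],[[-0.0,0.0,-0.0],[0,0,-0.0],-0.2],[[-0.0,0.0,-0.0],[0,0,-0.0],-0.2]]
[[[-0.0,0.0,-0.0],[0,0,-0.0],-0.2],[[-0.0,0.0,-0.0],[0,0,-0.0],-0.2],[[-0.0,0.0,-0.0],[0,0,-0.0],-0.2],[[-0.0,0.0,-0.0],[0,0,-0.0],-0.2],[[-0.0,0.0,-0.0],[0,0,-0.0],-0.2]]
[[[-0.0,0.0,-0.0],[0,0,-0.0],-0.2],[[-0.0,0.0,-0.0],[0,0,-0.0],-0.2],[[-0.0,0.0,-0.0],[0,0,-0.0],-0.2],[[-0.0,0.0,-0.0],[0,0,-0.0],-0.2],[[-0.0,0.0,-0.0],[0,0,-0.0],-0.2]]
```

Emit:
{"method": "carry_out", "body": {
  "targets": [
    [[0.4,0.5,26.7],[0,0,0.001],0.65],
    [[0.9,1.0,53.4],[0,0,0.002],0.65],
    [[1.3,1.5,80],[0,0,0.003],0.65],
    [[1.3,1.5,100],[0,0,0.003],0.65],
    [[1.3,1.5,100],[0,0,0.003],0.65]
  ]
}}

```text
t: 2.65
position: [603.2, -90.0, 16.4]
eef_rot: [0.733, 0.68, -0.003, -0.002]
force: [-1.2, -0.3, -0.1]
finger_gap: 70.7
grasp_force: 0.0
```

Emit:
{"method": "carry_out", "body": {
  "targets": [
    [[0,0,0],[0,0,0],-0.2],
    [[0,0,0],[0,0,0],-0.2],
    [[0,0,0],[0,0,0],-0.2],
    [[0,0,0],[0,0,0],-0.2],
    [[0,0,0],[0,0,0],-0.2]
  ]
}}

```text
t: 3.07
position: [607.5, -89.2, 21.5]
eef_rot: [0.733, 0.681, 0.001, 0.001]
force: [0.1, -0.6, 3.8]
finger_gap: 48.7
grasp_force: 64.1
```

Emit:
{"method": "carry_out", "body": {
  "targets": [
    [[0,0,0],[0,0,0],-0.2],
    [[0,0,0],[0,0,0],-0.2],
    [[0,0,0],[0,0,0],-0.2],
    [[0,0,0],[0,0,0],-0.2],
    [[0,0,0],[0,0,0],-0.2]
  ]
}}

```text
t: 3.48
position: [607.5, -89.2, 21.4]
eef_rot: [0.733, 0.681, 0.001, 0.001]
force: [-0.6, -0.5, 7.3]
finger_gap: 48.2
grasp_force: 64.4
```

```bash
python3 -c "
from h import *
sync()
plan([(607.5,-89.2,110,-4.2,-.2),(496,91,95,-5.3,-.2,4)],mm=25)
"
```

```text
t 3.48 pos [607.5 -89.2  21.4] closing -4.2 q [0.733 0.681 0.001 0.001] F [-0.6 -0.5  7.3] gap 48.2 grip 64.4 cmd [ 6.075e+02 -8.920e+01  2.140e+01  8.580e+01 -2.000e-01]
[[[-0.0,-0.0,-22.1],[0,0,-0.0],-0.2],[[-0.0,-0.0,-44.3],[0,0,-0.0],-0.2],[[-0.0,-0.0,-66.4],[0,0,-0.0],-0.2],[[-0.0,-0.0,-88.6],[0,0,-0.0],-0.2],[[19.1,-13.9,-86.9],[0,0,0.002],-0.2]]
[[[19.0,-13.8,1.7],[0,0,0.002],-0.2],[[38.0,-27.7,3.3],[0,0,0.004],-0.2],[[57.1,-41.5,5.0],[0,0,0.007],-0.2],[[76.1,-55.4,6.7],[0,0,0.009],-0.2],[[95.1,-69.3,8.3],[0,0,0.011],-0.2]]
[[[18.9,-14.0,1.7],[0,0,0.002],-0.2],[[37.8,-28.1,3.4],[0,0,0.004],-0.2],[[56.7,-42.2,5.0],[0,0,0.006],-0.2],[[56.7,-42.2,5.0],[0,0,0.006],-0.2],[[56.7,-42.2,5.0],[0,0,0.006],-0.2]]
[[[-0.0,0.0,0.0],[0,0,0.0],-0.2],[[-0.0,0.0,0.0],[0,0,0.0],-0.2],[[-0.0,0.0,0.0],[0,0,0.0],-0.2],[[-0.0,0.0,0.0],[0,0,0.0],-0.2],[[-0.0,0.0,0.0],[0,0,0.0],-0.2]]
```

Emit:
{"method": "carry_out", "body": {
  "targets": [
    [[0,0,-22.1],[0,0,0],-0.2],
    [[0,0,-44.3],[0,0,0],-0.2],
    [[0,0,-66.4],[0,0,0],-0.2],
    [[0,0,-88.6],[0,0,0],-0.2],
    [[19.1,-13.9,-86.9],[0,0,0.002],-0.2]
  ]
}}

```text
t: 3.9
position: [599.7, -74.1, 111.8]
eef_rot: [0.735, 0.678, 0.003, 0.006]
force: [1.9, -0.2, -0.9]
finger_gap: 48.6
grasp_force: 63.6
```

Emit:
{"method": "carry_out", "body": {
  "targets": [
    [[19.0,-13.8,1.7],[0,0,0.002],-0.2],
    [[38.0,-27.7,3.3],[0,0,0.004],-0.2],
    [[57.1,-41.5,5.0],[0,0,0.007],-0.2],
    [[76.1,-55.4,6.7],[0,0,0.009],-0.2],
    [[95.1,-69.3,8.3],[0,0,0.011],-0.2]
  ]
}}

```text
t: 4.32
position: [531.5, 32.1, 98.8]
eef_rot: [0.737, 0.676, 0.0, 0.0]
force: [-0.1, 0.3, -0.5]
finger_gap: 48.8
grasp_force: 63.5
```

Emit:
{"method": "carry_out", "body": {
  "targets": [
    [[18.9,-14.0,1.7],[0,0,0.002],-0.2],
    [[37.8,-28.1,3.4],[0,0,0.004],-0.2],
    [[56.7,-42.2,5.0],[0,0,0.006],-0.2],
    [[56.7,-42.2,5.0],[0,0,0.006],-0.2],
    [[56.7,-42.2,5.0],[0,0,0.006],-0.2]
  ]
}}

```text
t: 4.73
position: [494.4, 93.0, 93.8]
eef_rot: [0.738, 0.675, 0.0, -0.0]
force: [0.7, -0.3, -1.2]
finger_gap: 48.8
grasp_force: 63.4
```

Emit:
{"method": "carry_out", "body": {
  "targets": [
    [[0,0,0],[0,0,0],-0.2],
    [[0,0,0],[0,0,0],-0.2],
    [[0,0,0],[0,0,0],-0.2],
    [[0,0,0],[0,0,0],-0.2],
    [[0,0,0],[0,0,0],-0.2]
  ]
}}

```text
t: 5.15
position: [495.3, 90.7, 93.6]
eef_rot: [0.739, 0.673, 0.0, 0.0]
force: [-0.2, 0.8, -0.6]
finger_gap: 48.7
grasp_force: 63.4
```

```bash
python3 - <<'E'
from h import *
sync(); c=camera("scene"); cv2.imwrite("pics/s2.png",cv2.resize(c["frame"][60:220,200:360],None,fx=3.7,fy=3.7)); st()
np.savez("s2.npz",**c)
E
```

```text
t 5.15 pos [495.3  90.7  93.6] closing -5.3 q [0.739 0.673 0.    0.   ] F [-0.2  0.8 -0.6] gap 48.7 grip 63.4 cmd [ 4.953e+02  9.070e+01  9.360e+01  8.470e+01 -2.000e-01]
t 5.2 pos [495.3  90.9  93.6] closing -5.3 q [0.739 0.673 0.    0.   ] F [ 0.3 -0.3 -1.4] gap 48.6 grip 63.4 cmd [ 4.953e+02  9.070e+01  9.360e+01  8.470e+01 -2.000e-01]
```

View pics/s2.png

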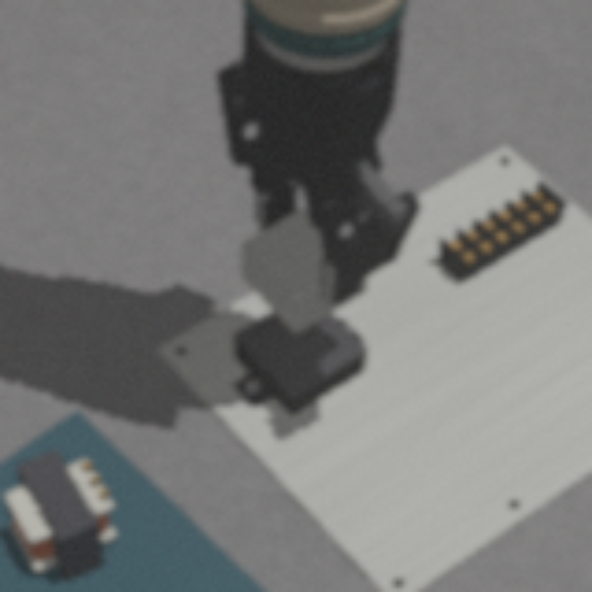

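The s2 crop shows the heatsink held at (285,270) over the module at (300,360). I'll check from depth that it is level.

```bash
python3 - <<'E'
from h import *
c=dict(np.load("s2.npz"));W=cloud(c);f=c["frame"].astype(int)
# -y face points
P=W.reshape(-1,3);n=f.reshape(-1,3).mean(1)
m=(abs(P[:,0]-497)<35)&(P[:,1]<80)&(P[:,1]>50)&(P[:,2]>55)&(P[:,2]<115)
Q=P[m];print(m.sum(),Q.min(0).round(1),Q.max(0).round(1))
cen=Q.mean(0);U,S,V=np.linalg.svd(Q-cen);print(cen.round(1),V[2].round(3),(S/np.sqrt(len(Q))).round(1))
for x in range(470,530,6):
    q=Q[abs(Q[:,0]-x)<3]
    if len(q)>4: print(x,len(q),np.percentile(q[:,2],[3,97]).round(1),np.median(q[:,1]).round(1))
E
```

```text
359 [469.4  61.8  73.9] [527.7  80.  114.6]
[500.1  70.2  94.4] [-0.021  0.958 -0.286] [17.1 10.1  4.4]
470 33 [ 80.3 105.5] 69.7
476 22 [ 74.8 104.3] 68.3
482 27 [ 75.8 105.9] 69.8
488 40 [ 77.7 105.4] 69.2
494 40 [ 76.9 105.5] 67.5
500 24 [ 76.9 105.1] 65.2
506 29 [ 79.7 104.3] 67.5
512 42 [ 79.8 108.3] 66.7
518 82 [ 76.2 107.8] 70.2
524 19 [ 92.4 113.8] 77.9
```

```bash
python3 -c "
from h import *
sync()
plan([(495.6,91,47,-5.3,-.2,6,20)])
"
```

```text
t 5.2 pos [495.3  90.9  93.6] closing -5.3 q [0.739 0.673 0.    0.   ] F [ 0.3 -0.3 -1.4] gap 48.6 grip 63.4 cmd [ 4.953e+02  9.090e+01  9.360e+01  8.470e+01 -2.000e-01]
[[[0.1,0.1,15.5],[0,0,-0.0],-0.2],[[0.1,0.2,31.1],[0,0,-0.0],-0.2],[[0.2,0.3,46.6],[0,0,-0.001],-0.2],[[0.2,0.3,46.6],[0,0,-0.001],-0.2],[[0.2,0.3,46.6],[0,0,-0.001],-0.2]]
[[[-0.0,0.0,0.0],[0,0,0.0],-0.2],[[-0.0,0.0,0.0],[0,0,0.0],-0.2],[[-0.0,0.0,0.0],[0,0,0.0],-0.2],[[-0.0,0.0,0.0],[0,0,0.0],-0.2],[[-0.0,0.0,0.0],[0,0,0.0],-0.2]]
```

Emit:
{"method": "carry_out", "body": {
  "targets": [
    [[0.1,0.1,15.5],[0,0,0],-0.2],
    [[0.1,0.2,31.1],[0,0,0],-0.2],
    [[0.2,0.3,46.6],[0,0,0],-0.2],
    [[0.2,0.3,46.6],[0,0,0],-0.2],
    [[0.2,0.3,46.6],[0,0,0],-0.2]
  ]
}}

```text
t: 5.62
position: [495.0, 91.3, 46.7]
eef_rot: [0.739, 0.674, -0.001, -0.0]
force: [0.1, 1.0, -1.9]
finger_gap: 48.6
grasp_force: 63.4
```

Emit:
{"method": "carry_out", "body": {
  "targets": [
    [[0,0,0.5],[0,0,0],-0.2],
    [[0,0,1],[0,0,0],-0.2],
    [[0,0,1.5],[0,0,0],-0.2],
    [[0,0,1.5],[0,0,0],-0.2],
    [[0,0,1.5],[0,0,0],-0.2]
  ]
}}

```text
t: 6.03
position: [495.5, 91.5, 45.9]
eef_rot: [0.739, 0.674, 0.0, 0.0]
force: [-0.6, 0.3, -1.6]
finger_gap: 48.9
grasp_force: 63.4
```

Emit:
{"method": "carry_out", "body": {
  "targets": [
    [[0,0,0.3],[0,0,0],-0.2],
    [[0,0,0.6],[0,0,0],-0.2],
    [[0,0,1],[0,0,0],-0.2],
    [[0,0,1],[0,0,0],-0.2],
    [[0,0,1],[0,0,0],-0.2]
  ]
}}

```text
t: 6.45
position: [495.3, 91.5, 44.5]
eef_rot: [0.739, 0.674, -0.0, -0.0]
force: [0.4, -1.1, -2.3]
finger_gap: 49.0
grasp_force: 63.4
```

Emit:
{"method": "carry_out", "body": {
  "targets": [
    [[0,0,0.3],[0,0,0],-0.2],
    [[0,0,0.6],[0,0,0],-0.2],
    [[0,0,0.8],[0,0,0],-0.2],
    [[0,0,0.8],[0,0,0],-0.2],
    [[0,0,0.8],[0,0,0],-0.2]
  ]
}}

```text
t: 6.87
position: [495.3, 91.5, 44.4]
eef_rot: [0.739, 0.674, 0.0, 0.0]
force: [-1.0, -0.7, 7.0]
finger_gap: 48.6
grasp_force: 64.5
```

Emit:
{"method": "carry_out", "body": {
  "targets": [
    [[0,0,0],[0,0,0],0.6],
    [[0,0,0],[0,0,0],0.6],
    [[0,0,0],[0,0,0],0.6],
    [[0,0,0],[0,0,0],0.6],
    [[0,0,0],[0,0,0],0.6]
  ]
}}

```text
t: 7.28
position: [495.4, 91.5, 43.6]
eef_rot: [0.739, 0.674, -0.0, -0.0]
force: [0.2, -0.1, -0.1]
finger_gap: 68.5
grasp_force: 0.0
```

Emit:
{"method": "carry_out", "body": {
  "targets": [
    [[0,0,-20],[0,0,0],0.6],
    [[0,0,-50],[0,0,0],0.6],
    [[0,0,-80],[0,0,0],0.6],
    [[0,0,-110],[0,0,0],0.6],
    [[0,0,-110],[0,0,0],0.6]
  ]
}}

```text
t: 7.7
position: [498.6, 92.4, 158.5]
eef_rot: [0.739, 0.674, 0.004, 0.002]
force: [1.1, 0.3, 0.2]
finger_gap: 68.1
grasp_force: 0.0
```

```bash
python3 - <<'E'
from h import *
c=load(); json.dump([495.3,91.5,154,84.7,.6],open("cmd.json","w")); st()
plan([(494.5,-186.5,130,-10.5,.6,4)],mm=38)
E
```

```text
t 7.7 pos [498.6  92.4 158.5] closing -5.3 q [0.739 0.674 0.004 0.002] F [1.1 0.3 0.2] gap 68.1 grip 0.0 cmd [495.3  91.5 154.   84.7   0.6]
[[[-34.6,3.1,3.0],[0,0,0.011],0.6],[[-69.2,6.2,6.0],[0,0,0.023],0.6],[[-103.8,9.3,9.0],[0,0,0.034],0.6],[[-138.4,12.4,12.0],[0,0,0.045],0.6],[[-173.1,15.6,15.0],[0,0,0.057],0.6]]
[[[-34.3,5.0,3.0],[0,0,0.011],0.6],[[-68.7,10.1,6.0],[0,0,0.022],0.6],[[-103.1,15.2,9.0],[0,0,0.034],0.6],[[-103.1,15.2,9.0],[0,0,0.034],0.6],[[-103.1,15.2,9.0],[0,0,0.034],0.6]]
[[[0.0,-0.0,0.0],[0,0,-0.0],0.6],[[0.0,-0.0,0.0],[0,0,-0.0],0.6],[[0.0,-0.0,0.0],[0,0,-0.0],0.6],[[0.0,-0.0,0.0],[0,0,-0.0],0.6],[[0.0,-0.0,0.0],[0,0,-0.0],0.6]]
```

Emit:
{"method": "carry_out", "body": {
  "targets": [
    [[-34.6,3.1,3],[0,0,0.011],0.6],
    [[-69.2,6.2,6],[0,0,0.023],0.6],
    [[-103.8,9.3,9],[0,0,0.034],0.6],
    [[-138.4,12.4,12],[0,0,0.045],0.6],
    [[-173.1,15.6,15],[0,0,0.057],0.6]
  ]
}}

```text
t: 8.12
position: [494.6, -83.8, 138.3]
eef_rot: [0.758, 0.652, -0.0, -0.0]
force: [1.2, 0.2, 0.2]
finger_gap: 68.4
grasp_force: 0.0
```

Emit:
{"method": "carry_out", "body": {
  "targets": [
    [[-34.3,5.0,3],[0,0,0.011],0.6],
    [[-68.7,10.1,6],[0,0,0.022],0.6],
    [[-103.1,15.2,9],[0,0,0.034],0.6],
    [[-103.1,15.2,9],[0,0,0.034],0.6],
    [[-103.1,15.2,9],[0,0,0.034],0.6]
  ]
}}

```text
t: 8.53
position: [493.8, -189.2, 129.0]
eef_rot: [0.77, 0.637, -0.001, -0.0]
force: [-1.4, 1.8, 0.7]
finger_gap: 68.1
grasp_force: 0.0
```

Emit:
{"method": "carry_out", "body": {
  "targets": [
    [[0,0,0],[0,0,0],0.6],
    [[0,0,0],[0,0,0],0.6],
    [[0,0,0],[0,0,0],0.6],
    [[0,0,0],[0,0,0],0.6],
    [[0,0,0],[0,0,0],0.6]
  ]
}}

```text
t: 8.95
position: [495.0, -185.5, 129.8]
eef_rot: [0.768, 0.64, 0.0, -0.0]
force: [-0.3, -0.5, -0.8]
finger_gap: 68.0
grasp_force: 0.0
```

```bash
python3 - <<'E'
from h import *
sync(); c=camera("top"); W=cloud(c); cv2.imwrite("pics/t2.png",cv2.resize(c["frame"][180:260,180:260],None,fx=6,fy=6))
print(seg(W,(290,370,290,365),47,65)); print(seg(W,(290,370,290,365),20,30))
d=camera("scene"); W=cloud(d); print(seg(W,(370,470,160,260),47,65))
E
```

```text
t 8.95 pos [ 495.  -185.5  129.8] closing -10.4 q [ 0.768  0.64   0.    -0.   ] F [-0.3 -0.5 -0.8] gap 68.0 grip 0.0 cmd [ 495.  -185.5  129.8   79.6    0.6]
(((493.856201171875, 91.05420684814453), (49.958900451660156, 49.91781997680664), 84.75001525878906), 236, array([51.5, 54.3, 56.7]), array([493.7,  91.4]))
(((494.4256591796875, 89.7619400024414), (55.7929801940918, 55.84566116333008), 84.60662078857422), 266, array([22.1, 27.2, 29.8]), array([495.5,  85.6]))
(((496.22760009765625, 89.95608520507812), (51.58283233642578, 53.22845458984375), 84.98414611816406), 471, array([47.9, 53.1, 56.8]), array([497.3,  89.6]))
```

View pics/t2.png

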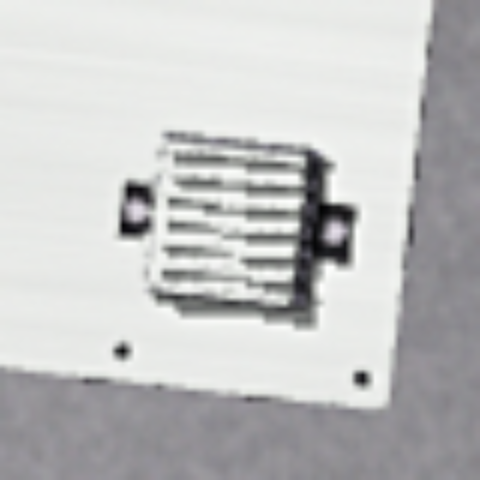

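The t2 view shows the heatsink squarely on the module (240,220), with both screw tabs visible; it is off centre by about 1 mm. Next the fan.

```bash
python3 -c "
from h import *
plan([(494.7,-186.3,40,-10.4,.6,0,25),(494.7,-186.3,20,-10.4,.6,0,10),(494.7,-186.3,13,-10.4,.6,3,4)])
"
```

```text
[[[-0.2,-0.0,22.5],[0,0,0.0],0.6],[[-0.4,-0.1,44.9],[0,0,0.0],0.6],[[-0.6,-0.1,67.4],[0,0,0.0],0.6],[[-0.9,-0.1,89.8],[0,0,0.0],0.6],[[-0.9,-0.1,99.8],[0,0,0.0],0.6]]
[[[0.0,-0.0,10.0],[0,0,0.0],0.6],[[0.0,-0.0,13.5],[0,0,0.0],0.6],[[0.0,-0.0,17.0],[0,0,0.0],0.6],[[0.0,-0.0,17.0],[0,0,0.0],0.6],[[0.0,-0.0,17.0],[0,0,0.0],0.6]]
[[[0.0,-0.0,0.0],[0,0,0.0],0.6],[[0.0,-0.0,0.0],[0,0,0.0],0.6],[[0.0,-0.0,0.0],[0,0,0.0],0.6],[[0.0,-0.0,0.0],[0,0,0.0],0.6],[[0.0,-0.0,0.0],[0,0,0.0],0.6]]
```

Emit:
{"method": "carry_out", "body": {
  "targets": [
    [[-0.2,0,22.5],[0,0,0],0.6],
    [[-0.4,-0.1,44.9],[0,0,0],0.6],
    [[-0.6,-0.1,67.4],[0,0,0],0.6],
    [[-0.9,-0.1,89.8],[0,0,0],0.6],
    [[-0.9,-0.1,99.8],[0,0,0],0.6]
  ]
}}

```text
t: 9.47
position: [493.2, -186.8, 27.7]
eef_rot: [0.769, 0.64, -0.001, -0.001]
force: [-1.2, -0.7, 0.2]
finger_gap: 68.2
grasp_force: 0.0
```

Emit:
{"method": "carry_out", "body": {
  "targets": [
    [[0,0,8],[0,0,0],0.6],
    [[0,0,13.5],[0,0,0],0.6],
    [[0,0,17.0],[0,0,0],0.6],
    [[0,0,17.0],[0,0,0],0.6],
    [[0,0,17.0],[0,0,0],0.6]
  ]
}}

```text
t: 9.88
position: [495.0, -187.5, 13.5]
eef_rot: [0.769, 0.64, 0.0, 0.0]
force: [-0.2, -0.2, 0.2]
finger_gap: 68.5
grasp_force: 0.0
```

```bash
python3 -c "
from h import *
st()"
```

```text
t 9.88 pos [ 495.  -187.5   13.5] closing -10.5 q [0.769 0.64  0.    0.   ] F [-0.2 -0.2  0.2] gap 68.5 grip 0.0 cmd [ 494.7 -186.3   13.    79.6    0.6]
```

Emit:
{"method": "carry_out", "body": {
  "targets": [
    [[0,0,0],[0,0,0],0.0],
    [[0,0,0],[0,0,0],0.0],
    [[0,0,0],[0,0,0],0.0],
    [[0,0,0],[0,0,0],0.0],
    [[0,0,0],[0,0,0],0.0]
  ]
}}

```text
t: 10.3
position: [495.0, -187.6, 14.1]
eef_rot: [0.769, 0.639, 0.0, 0.001]
force: [-1.4, 0.3, 6.1]
finger_gap: 48.0
grasp_force: 61.9
```

Emit:
{"method": "carry_out", "body": {
  "targets": [
    [[0,0,0],[0,0,0],-0.1],
    [[0,0,0],[0,0,0],-0.1],
    [[0,0,0],[0,0,0],-0.1],
    [[0,0,0],[0,0,0],-0.1],
    [[0,0,0],[0,0,0],-0.1]
  ]
}}

```text
t: 10.72
position: [495.0, -187.6, 14.1]
eef_rot: [0.769, 0.639, 0.0, 0.001]
force: [-1.6, 0.3, 5.8]
finger_gap: 48.2
grasp_force: 61.9
```

```bash
python3 -c "
from h import *
sync()
p=load()
plan([(p[0],p[1],125,-10.5,-.1,0,25),(495.4,89.3,125,-5.3,-.1,8,28)])
"
```

```text
t 10.72 pos [ 495.  -187.6   14.1] closing -10.5 q [0.769 0.639 0.    0.001] F [-1.6  0.3  5.8] gap 48.2 grip 61.9 cmd [ 495.  -187.6   14.1   79.5    0.6]
[[[0.0,0.0,-22.2],[0,0,-0.0],-0.1],[[0.0,0.0,-44.3],[0,0,-0.0],-0.1],[[0.0,0.0,-66.5],[0,0,-0.0],-0.1],[[0.0,0.0,-88.7],[0,0,-0.0],-0.1],[[0.0,0.0,-110.9],[0,0,-0.0],-0.1]]
[[[27.2,-5.0,0.0],[0,0,-0.009],-0.1],[[54.5,-10.0,0.0],[0,0,-0.018],-0.1],[[81.7,-15.0,0.0],[0,0,-0.027],-0.1],[[108.9,-20.0,0.0],[0,0,-0.036],-0.1],[[136.2,-25.0,0.0],[0,0,-0.045],-0.1]]
[[[27.4,-3.8,0.0],[0,0,-0.009],-0.1],[[54.8,-7.6,0.0],[0,0,-0.019],-0.1],[[82.2,-11.4,0.0],[0,0,-0.028],-0.1],[[109.7,-15.1,0.0],[0,0,-0.037],-0.1],[[137.1,-18.9,0.0],[0,0,-0.046],-0.1]]
[[[0.0,-0.0,0.0],[0,0,0.0],-0.1],[[0.0,-0.0,0.0],[0,0,0.0],-0.1],[[0.0,-0.0,0.0],[0,0,0.0],-0.1],[[0.0,-0.0,0.0],[0,0,0.0],-0.1],[[0.0,-0.0,0.0],[0,0,0.0],-0.1]]
[[[0.0,-0.0,0.0],[0,0,0.0],-0.1],[[0.0,-0.0,0.0],[0,0,0.0],-0.1],[[0.0,-0.0,0.0],[0,0,0.0],-0.1],[[0.0,-0.0,0.0],[0,0,0.0],-0.1],[[0.0,-0.0,0.0],[0,0,0.0],-0.1]]
```

Emit:
{"method": "carry_out", "body": {
  "targets": [
    [[0,0,-22],[0,0,0],-0.1],
    [[0,0,-44],[0,0,0],-0.1],
    [[0,0,-66],[0,0,0],-0.1],
    [[0,0,-89],[0,0,0],-0.1],
    [[0,0,-110.9],[0,0,0],-0.1]
  ]
}}

```text
t: 11.13
position: [494.4, -187.4, 125.5]
eef_rot: [0.769, 0.64, 0.0, 0.0]
force: [-0.2, -0.4, -0.4]
finger_gap: 48.1
grasp_force: 62.3
```

Emit:
{"method": "carry_out", "body": {
  "targets": [
    [[27.2,-5,0],[0,0,-0.009],-0.1],
    [[54.5,-10,0],[0,0,-0.018],-0.1],
    [[81.7,-15,0],[0,0,-0.027],-0.1],
    [[108.9,-20,0],[0,0,-0.036],-0.1],
    [[136.2,-25,0],[0,0,-0.045],-0.1]
  ]
}}

```text
t: 11.55
position: [494.6, -47.8, 124.5]
eef_rot: [0.754, 0.657, 0.0, 0.0]
force: [0.8, 0.1, -0.3]
finger_gap: 48.2
grasp_force: 62.3
```

Emit:
{"method": "carry_out", "body": {
  "targets": [
    [[27.4,-3.8,0],[0,0,-0.009],-0.1],
    [[54.8,-7.6,0],[0,0,-0.019],-0.1],
    [[82.2,-11.4,0],[0,0,-0.028],-0.1],
    [[109.7,-15.1,0],[0,0,-0.037],-0.1],
    [[137.1,-18.9,0],[0,0,-0.046],-0.1]
  ]
}}

```text
t: 11.97
position: [494.8, 90.9, 124.4]
eef_rot: [0.739, 0.674, 0.0, 0.0]
force: [0.8, 0.7, 0.1]
finger_gap: 48.1
grasp_force: 62.3
```

Emit:
{"method": "carry_out", "body": {
  "targets": [
    [[0,0,0],[0,0,0],-0.1],
    [[0,0,0],[0,0,0],-0.1],
    [[0,0,0],[0,0,0],-0.1],
    [[0,0,0],[0,0,0],-0.1],
    [[0,0,0],[0,0,0],-0.1]
  ]
}}

```text
t: 12.38
position: [494.8, 88.0, 123.9]
eef_rot: [0.74, 0.673, -0.0, 0.0]
force: [0.3, -0.8, -0.6]
finger_gap: 48.1
grasp_force: 62.3
```

```bash
python3 -c "
from h import *
sync()
plan([(495.4,89.3,90,-5.3,-.1,0,18),(495.4,89.3,68.5,-5.3,-.1,6,10)])
c=camera('scene'); cv2.imwrite('pics/s3.png',cv2.resize(c['frame'][60:200,220:360],None,fx=4,fy=4))
"
```

```text
t 12.38 pos [494.8  88.  123.9] closing -5.4 q [ 0.74   0.673 -0.     0.   ] F [ 0.3 -0.8 -0.6] gap 48.1 grip 62.3 cmd [ 4.948e+02  8.800e+01  1.239e+02  8.460e+01 -1.000e-01]
[[[0.7,0.2,17.0],[0,0,-0.001],-0.1],[[1.3,0.4,33.9],[0,0,-0.002],-0.1],[[1.3,0.4,41.1],[0,0,-0.002],-0.1],[[1.3,0.4,48.2],[0,0,-0.002],-0.1],[[1.3,0.4,55.4],[0,0,-0.002],-0.1]]
[[[0.0,0.0,0.0],[0,0,0.0],-0.1],[[0.0,0.0,0.0],[0,0,0.0],-0.1],[[0.0,0.0,0.0],[0,0,0.0],-0.1],[[0.0,0.0,0.0],[0,0,0.0],-0.1],[[0.0,0.0,0.0],[0,0,0.0],-0.1]]
[[[0.0,0.0,0.0],[0,0,0.0],-0.1],[[0.0,0.0,0.0],[0,0,0.0],-0.1],[[0.0,0.0,0.0],[0,0,0.0],-0.1],[[0.0,0.0,0.0],[0,0,0.0],-0.1],[[0.0,0.0,0.0],[0,0,0.0],-0.1]]
```

View pics/s3.png

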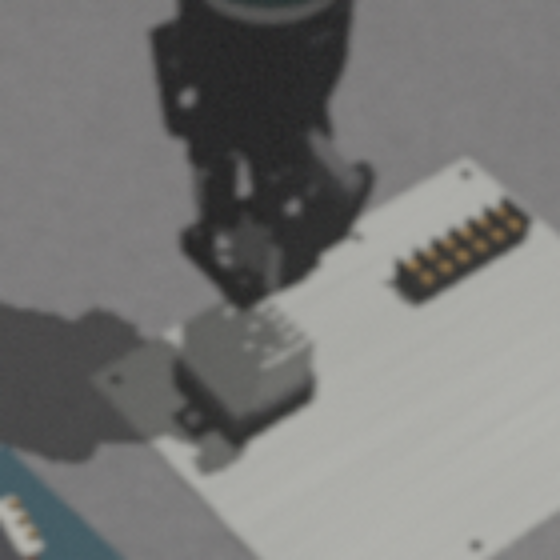

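The s3 crop shows the fan held at (235,260) above the heatsink (250,350). It may be pitched, so I'll check with depth.

```bash
python3 - <<'E'
from h import *
c=camera("scene");W=cloud(c);W=W-[1.5,-.6,1]
P=W[60:200,220:360].reshape(-1,3)
m=(abs(P[:,0]-496)<45)&(P[:,1]<110)&(P[:,1]>50)&(P[:,2]>95)&(P[:,2]<150)
Q=P[m];print(m.sum())
for y in range(56,110,6):
  for x0 in (465,480,495,510):
    q=Q[(abs(Q[:,1]-y)<3)&(abs(Q[:,0]-x0-7)<7.5)]
    if len(q)>2: print(y,x0+7,len(q),np.percentile(q[:,2],[3,50,97]).round(0))
E
```

```text
597
62 487 9 [116. 120. 124.]
62 502 28 [112. 120. 127.]
62 517 18 [112. 121. 128.]
68 472 28 [112. 123. 127.]
68 487 26 [111. 124. 127.]
68 502 15 [113. 126. 130.]
68 517 22 [111. 124. 128.]
74 472 13 [124. 126. 128.]
74 487 13 [118. 123. 126.]
74 502 10 [118. 124. 127.]
74 517 46 [112. 126. 147.]
80 472 36 [124. 132. 149.]
80 487 17 [116. 124. 127.]
80 502 20 [118. 123. 127.]
80 517 13 [113. 128. 142.]
86 472 34 [120. 131. 148.]
86 487 12 [120. 125. 126.]
86 502 22 [119. 123. 126.]
92 472 34 [117. 132. 148.]
92 487 15 [124. 125. 127.]
92 502 10 [123. 126. 128.]
98 472 33 [113. 131. 149.]
98 487 9 [121. 124. 125.]
98 502 4 [123. 124. 125.]
104 472 19 [114. 125. 127.]
104 487 12 [118. 123. 128.]
```

Level, with the bottom near z=112. Lowering.

Emit:
{"method": "carry_out", "body": {
  "targets": [
    [[0.7,0.2,17],[0,0,0],-0.1],
    [[1.3,0.4,34],[0,0,0],-0.1],
    [[1.3,0.4,43],[0,0,0],-0.1],
    [[1.3,0.4,51],[0,0,0],-0.1],
    [[1.3,0.4,54.4],[0,0,0],-0.1]
  ]
}}

```text
t: 12.9
position: [494.8, 90.4, 68.4]
eef_rot: [0.739, 0.674, -0.001, -0.0]
force: [1.0, 0.1, -0.7]
finger_gap: 47.9
grasp_force: 62.3
```

Emit:
{"method": "carry_out", "body": {
  "targets": [
    [[0,0,0],[0,0,0],-0.1],
    [[0,0,0.4],[0,0,0],-0.1],
    [[0,0,0.8],[0,0,0],-0.1],
    [[0,0,0.8],[0,0,0],-0.1],
    [[0,0,0.8],[0,0,0],-0.1]
  ]
}}

```text
t: 13.32
position: [495.7, 90.8, 69.1]
eef_rot: [0.739, 0.674, 0.0, 0.0]
force: [0.2, -0.3, 0.5]
finger_gap: 48.3
grasp_force: 62.3
```

Emit:
{"method": "carry_out", "body": {
  "targets": [
    [[-0.7,0,0],[0,0,0],-0.1],
    [[-1.4,0,0.4],[0,0,0],-0.1],
    [[-1.4,0,0.8],[0,0,0],-0.1],
    [[-1.4,0,1.2],[0,0,0],-0.1],
    [[-1.4,0,1.2],[0,0,0],-0.1]
  ]
}}

```text
t: 13.73
position: [495.1, 89.4, 67.3]
eef_rot: [0.739, 0.674, -0.0, -0.0]
force: [-0.3, 0.3, -0.6]
finger_gap: 48.3
grasp_force: 62.3
```

Emit:
{"method": "carry_out", "body": {
  "targets": [
    [[0,0,0.3],[0,0,0],-0.1],
    [[0,0,0.6],[0,0,0],-0.1],
    [[0,0,0.9],[0,0,0],-0.1],
    [[0,0,0.9],[0,0,0],-0.1],
    [[0,0,0.9],[0,0,0],-0.1]
  ]
}}

```text
t: 14.15
position: [495.2, 89.4, 67.1]
eef_rot: [0.739, 0.674, 0.0, 0.0]
force: [-1.8, -0.6, 7.0]
finger_gap: 47.8
grasp_force: 63.1
```

Emit:
{"method": "carry_out", "body": {
  "targets": [
    [[0,0,0],[0,0,0],0.6],
    [[0,0,0],[0,0,0],0.6],
    [[0,0,0],[0,0,0],0.6],
    [[0,0,0],[0,0,0],0.6],
    [[0,0,0],[0,0,0],0.6]
  ]
}}

```text
t: 14.57
position: [495.2, 89.4, 66.4]
eef_rot: [0.739, 0.674, -0.0, -0.0]
force: [0.3, 0.5, -0.2]
finger_gap: 68.3
grasp_force: 0.0
```

Emit:
{"method": "carry_out", "body": {
  "targets": [
    [[0,0,-10],[0,0,0],0.6],
    [[0,0,-30],[0,0,0],0.6],
    [[0,0,-60],[0,0,0],0.6],
    [[0,0,-80],[0,0,0],0.6],
    [[0,0,-80],[0,0,0],0.6]
  ]
}}

```text
t: 14.98
position: [497.8, 90.0, 150.8]
eef_rot: [0.739, 0.674, 0.003, 0.002]
force: [0.7, -0.0, 0.3]
finger_gap: 68.3
grasp_force: 0.0
```

```bash
python3 - <<'E'
from h import *
st(); json.dump([495.2,89.4,146.5,84.7,.6],open("cmd.json","w"))
plan([(495.6,-90,130,-13,.75,5)],mm=36)
E
```

```text
t 14.98 pos [497.8  90.  150.8] closing -5.3 q [0.739 0.674 0.003 0.002] F [ 0.7 -0.   0.3] gap 68.3 grip 0.0 cmd [ 4.953e+02  8.930e+01  6.850e+01  8.470e+01 -1.000e-01]
[[[-29.8,2.8,2.8],[0,0,0.022],0.75],[[-59.5,5.7,5.5],[0,0,0.045],0.75],[[-89.3,8.5,8.2],[0,0,0.067],0.75],[[-119.1,11.3,11.0],[0,0,0.09],0.75],[[-148.8,14.1,13.8],[0,0,0.112],0.75]]
[[[-29.3,6.2,2.7],[0,0,0.022],0.75],[[-29.3,6.2,2.7],[0,0,0.022],0.75],[[-29.3,6.2,2.7],[0,0,0.022],0.75],[[-29.3,6.2,2.7],[0,0,0.022],0.75],[[-29.3,6.2,2.7],[0,0,0.022],0.75]]
[[[0.0,-0.0,0.0],[0,0,0.0],0.75],[[0.0,-0.0,0.0],[0,0,0.0],0.75],[[0.0,-0.0,0.0],[0,0,0.0],0.75],[[0.0,-0.0,0.0],[0,0,0.0],0.75],[[0.0,-0.0,0.0],[0,0,0.0],0.75]]
```

Emit:
{"method": "carry_out", "body": {
  "targets": [
    [[-29.8,2.8,2.8],[0,0,0.022],0.75],
    [[-59.5,5.7,5.5],[0,0,0.045],0.75],
    [[-89.3,8.5,8.2],[0,0,0.067],0.75],
    [[-119.1,11.3,11],[0,0,0.09],0.75],
    [[-148.8,14.1,13.8],[0,0,0.112],0.75]
  ]
}}

```text
t: 15.4
position: [495.2, -61.4, 132.7]
eef_rot: [0.776, 0.631, -0.0, -0.0]
force: [0.6, -0.0, -0.3]
finger_gap: 74.8
grasp_force: 0.0
```

Emit:
{"method": "carry_out", "body": {
  "targets": [
    [[-29.3,6.2,2.7],[0,0,0.022],0.75],
    [[-29.3,6.2,2.7],[0,0,0.022],0.75],
    [[-29.3,6.2,2.7],[0,0,0.022],0.75],
    [[-29.3,6.2,2.7],[0,0,0.022],0.75],
    [[-29.3,6.2,2.7],[0,0,0.022],0.75]
  ]
}}

```text
t: 15.82
position: [495.8, -88.5, 130.1]
eef_rot: [0.782, 0.624, 0.0, -0.0]
force: [0.3, 0.0, -0.2]
finger_gap: 74.5
grasp_force: 0.0
```

Emit:
{"method": "carry_out", "body": {
  "targets": [
    [[0,0,0],[0,0,0],0.75],
    [[0,0,0],[0,0,0],0.75],
    [[0,0,0],[0,0,0],0.75],
    [[0,0,0],[0,0,0],0.75],
    [[0,0,0],[0,0,0],0.75]
  ]
}}

```text
t: 16.23
position: [495.7, -89.7, 130.0]
eef_rot: [0.782, 0.623, 0.0, 0.0]
force: [-0.5, -0.8, -0.5]
finger_gap: 74.7
grasp_force: 0.0
```

```bash
python3 - <<'E'
from h import *
sync(); c=camera("top"); W=cloud(c)
print("fan",seg(W,(290,370,290,365),65,80)); print("mod",seg(W,(290,370,290,365),20,30)); print("fan scene",seg(cloud(camera("scene")),(370,470,130,250),66,80))
d=dict(np.load("top0.npz"));W=cloud(d)[200:236,288:322];f=d["frame"][200:236,288:322].astype(int)
m=(W[...,2]>38)&(f.max(2)<110)&(f.max(2)-f.min(2)<30)
m=cv2.morphologyEx(m.astype(np.uint8),cv2.MORPH_OPEN,np.ones((3,3)))>0
print("core",m.sum(),cv2.minAreaRect(W[m][:,:2].astype(np.float32)))
Q=W[m][:,:2];C=np.cov(Q.T);w,v=np.linalg.eigh(C);print(np.degrees(np.arctan2(v[1,1],v[0,1])),Q.mean(0))
E
```

```text
t 16.23 pos [495.7 -89.7 130. ] closing -12.9 q [0.782 0.623 0.    0.   ] F [-0.5 -0.8 -0.5] gap 74.7 grip 0.0 cmd [495.7 -89.7 130.   77.1   0.8]
fan (((493.7445068359375, 90.70556640625), (49.9168586730957, 49.904850006103516), 84.23099517822266), 409, array([65.7, 68.9, 71.7]), array([493.3,  90.5]))
mod (((494.48028564453125, 89.47843170166016), (55.45069122314453, 55.86766052246094), 84.8837661743164), 137, array([21.3, 25.1, 29.6]), array([495.3,  79.1]))
fan scene (((496.69598388671875, 90.47319030761719), (52.1157341003418, 52.83613204956055), 84.40142059326172), 369, array([66.4, 69.5, 72.2]), array([497.5,  89.8]))
core 304 ((494.2801513671875, -89.61597442626953), (24.692729949951172, 53.838584899902344), 76.37576293945312)
165.0538851807959 [494.56972496 -88.80522349]
```

```bash
python3 -c "
from h import *
plan([(495.7,-90,55,-13.6,.75,0,25),(495.7,-90,28,-13.6,.75,3,9)])
"
```

```text
[[[-0.1,0.0,18.8],[0,0,0.003],0.75],[[-0.1,0.0,37.5],[0,0,0.006],0.75],[[-0.2,0.0,56.3],[0,0,0.009],0.75],[[-0.3,0.0,75.0],[0,0,0.012],0.75],[[-0.3,0.0,84.0],[0,0,0.012],0.75]]
[[[0.0,0.0,9.0],[0,0,-0.0],0.75],[[0.0,0.0,18.0],[0,0,-0.0],0.75],[[0.0,0.0,18.0],[0,0,-0.0],0.75],[[0.0,0.0,18.0],[0,0,-0.0],0.75],[[0.0,0.0,18.0],[0,0,-0.0],0.75]]
```

Emit:
{"method": "carry_out", "body": {
  "targets": [
    [[-0.1,0,19],[0,0,0.003],0.75],
    [[-0.1,0,37.5],[0,0,0.006],0.75],
    [[-0.2,0,56],[0,0,0.009],0.75],
    [[-0.3,0,75],[0,0,0.012],0.75],
    [[-0.3,0,84],[0,0,0.012],0.75]
  ]
}}

```text
t: 16.75
position: [494.6, -90.2, 44.2]
eef_rot: [0.786, 0.618, -0.001, -0.001]
force: [-0.3, -0.3, 0.7]
finger_gap: 75.0
grasp_force: 0.0
```

Emit:
{"method": "carry_out", "body": {
  "targets": [
    [[0,0,9],[0,0,0],0.75],
    [[0,0,18],[0,0,0],0.75],
    [[0,0,18],[0,0,0],0.75],
    [[0,0,18],[0,0,0],0.75],
    [[0,0,18],[0,0,0],0.75]
  ]
}}

```text
t: 17.17
position: [496.1, -90.4, 28.6]
eef_rot: [0.786, 0.618, 0.0, 0.0]
force: [-0.1, -0.4, -0.7]
finger_gap: 74.7
grasp_force: 0.0
```

```bash
python3 -c "
from h import *
st()"
```

```text
t 17.17 pos [496.1 -90.4  28.6] closing -13.6 q [0.786 0.618 0.    0.   ] F [-0.1 -0.4 -0.7] gap 74.7 grip 0.0 cmd [495.7 -90.   28.   76.4   0.8]
```

Emit:
{"method": "carry_out", "body": {
  "targets": [
    [[0,0,0],[0,0,0],0.0],
    [[0,0,0],[0,0,0],0.0],
    [[0,0,0],[0,0,0],0.0],
    [[0,0,0],[0,0,0],0.0],
    [[0,0,0],[0,0,0],0.0]
  ]
}}

```text
t: 17.58
position: [496.1, -90.4, 29.0]
eef_rot: [0.786, 0.618, 0.0, 0.001]
force: [0.3, 0.5, 6.3]
finger_gap: 52.9
grasp_force: 63.5
```

Emit:
{"method": "carry_out", "body": {
  "targets": [
    [[0,0,0],[0,0,0],0.0],
    [[0,0,0],[0,0,0],0.0],
    [[0,0,0],[0,0,0],0.0],
    [[0,0,0],[0,0,0],0.0],
    [[0,0,0],[0,0,0],0.0]
  ]
}}

```text
t: 18.0
position: [496.1, -90.4, 29.0]
eef_rot: [0.786, 0.618, 0.0, 0.001]
force: [-0.2, 0.4, 5.6]
finger_gap: 52.9
grasp_force: 63.5
```

```bash
python3 -c "
from h import *
sync()
p=load()
plan([(p[0],p[1],130,p[3]-90,0,0,21),(600,241,130,84.7,0,3,20)],deg=5.5)
"
```

```text
t 18.0 pos [496.1 -90.4  29. ] closing -13.6 q [0.786 0.618 0.    0.001] F [-0.2  0.4  5.6] gap 52.9 grip 63.5 cmd [496.1 -90.4  29.   76.4   0.8]
[[[0.0,0.0,-20.2],[0,0,-0.0],0.0],[[0.0,0.0,-40.4],[0,0,-0.0],0.0],[[0.0,0.0,-60.6],[0,0,-0.0],0.0],[[0.0,0.0,-80.8],[0,0,-0.0],0.0],[[0.0,0.0,-101.0],[0,0,-0.0],0.0]]
[[[19.3,1.3,-0.0],[0,0,-0.095],0.0],[[38.5,2.5,-0.0],[0,0,-0.191],0.0],[[57.8,3.8,-0.0],[0,0,-0.286],0.0],[[77.0,5.1,-0.0],[0,0,-0.381],0.0],[[96.3,6.3,-0.0],[0,0,-0.477],0.0]]
[[[16.5,10.0,-0.0],[0,0,-0.095],0.0],[[33.0,19.9,-0.0],[0,0,-0.191],0.0],[[49.5,29.9,-0.0],[0,0,-0.286],0.0],[[66.0,39.9,-0.0],[0,0,-0.381],0.0],[[82.6,49.8,-0.0],[0,0,-0.477],0.0]]
[[[10.1,16.5,-0.0],[0,0,-0.095],0.0],[[20.2,32.9,-0.0],[0,0,-0.19],0.0],[[30.3,49.3,-0.0],[0,0,-0.286],0.0],[[40.4,65.8,-0.0],[0,0,-0.381],0.0],[[50.5,82.2,-0.0],[0,0,-0.476],0.0]]
[[[1.4,19.2,-0.0],[0,0,-0.096],0.0],[[2.9,38.5,-0.0],[0,0,-0.191],0.0],[[4.3,57.7,-0.0],[0,0,-0.286],0.0],[[4.3,57.7,-0.0],[0,0,-0.286],0.0],[[4.3,57.7,-0.0],[0,0,-0.286],0.0]]
[[[0.0,0.0,-0.0],[0,0,-0.0],0.0],[[0.0,0.0,-0.0],[0,0,-0.0],0.0],[[0.0,0.0,-0.0],[0,0,-0.0],0.0],[[0.0,0.0,-0.0],[0,0,-0.0],0.0],[[0.0,0.0,-0.0],[0,0,-0.0],0.0]]
```

Emit:
{"method": "carry_out", "body": {
  "targets": [
    [[0,0,-20],[0,0,0],0],
    [[0,0,-40],[0,0,0],0],
    [[0,0,-60],[0,0,0],0],
    [[0,0,-81],[0,0,0],0],
    [[0,0,-101],[0,0,0],0]
  ]
}}

```text
t: 18.42
position: [495.0, -90.3, 130.0]
eef_rot: [0.786, 0.618, -0.0, -0.0]
force: [0.9, 0.1, -3.7]
finger_gap: 53.1
grasp_force: 65.4
```

Emit:
{"method": "carry_out", "body": {
  "targets": [
    [[19.3,1.3,0],[0,0,-0.095],0],
    [[38.5,2.5,0],[0,0,-0.191],0],
    [[57.8,3.8,0],[0,0,-0.286],0],
    [[77,5.1,0],[0,0,-0.381],0],
    [[96.3,6.3,0],[0,0,-0.477],0]
  ]
}}

```text
t: 18.83
position: [524.1, 2.4, 129.1]
eef_rot: [0.616, 0.788, -0.0, -0.0]
force: [0.1, -0.2, -4.2]
finger_gap: 52.8
grasp_force: 65.5
```

Emit:
{"method": "carry_out", "body": {
  "targets": [
    [[16.5,10,0],[0,0,-0.095],0],
    [[33,19.9,0],[0,0,-0.191],0],
    [[49.5,29.9,0],[0,0,-0.286],0],
    [[66,39.9,0],[0,0,-0.381],0],
    [[82.6,49.8,0],[0,0,-0.477],0]
  ]
}}

```text
t: 19.25
position: [552.9, 94.3, 128.9]
eef_rot: [0.412, 0.911, -0.0, -0.0]
force: [0.6, -0.9, -4.2]
finger_gap: 52.8
grasp_force: 65.5
```

Emit:
{"method": "carry_out", "body": {
  "targets": [
    [[10.1,16.5,0],[0,0,-0.095],0],
    [[20.2,32.9,0],[0,0,-0.19],0],
    [[30.3,49.3,0],[0,0,-0.286],0],
    [[40.4,65.8,0],[0,0,-0.381],0],
    [[50.5,82.2,0],[0,0,-0.476],0]
  ]
}}

```text
t: 19.67
position: [581.8, 186.1, 128.7]
eef_rot: [0.186, 0.983, -0.001, -0.0]
force: [0.6, 0.3, -3.9]
finger_gap: 52.8
grasp_force: 65.5
```

Emit:
{"method": "carry_out", "body": {
  "targets": [
    [[1.4,19.2,0],[0,0,-0.096],0],
    [[2.9,38.5,0],[0,0,-0.191],0],
    [[4.3,57.7,0],[0,0,-0.286],0],
    [[4.3,57.7,0],[0,0,-0.286],0],
    [[4.3,57.7,0],[0,0,-0.286],0]
  ]
}}

```text
t: 20.08
position: [598.7, 241.9, 128.5]
eef_rot: [0.046, 0.999, 0.0, -0.001]
force: [0.3, -0.6, -3.5]
finger_gap: 52.6
grasp_force: 65.4
```

Emit:
{"method": "carry_out", "body": {
  "targets": [
    [[0,0,0],[0,0,0],0],
    [[0,0,0],[0,0,0],0],
    [[0,0,0],[0,0,0],0],
    [[0,0,0],[0,0,0],0],
    [[0,0,0],[0,0,0],0]
  ]
}}

```text
t: 20.5
position: [599.6, 240.4, 129.1]
eef_rot: [0.047, 0.999, -0.0, 0.0]
force: [0.6, 0.7, -4.0]
finger_gap: 52.8
grasp_force: 65.4
```

```bash
python3 -c "
from h import *
sync()
plan([(600,241.2,70,84.7,0,0,18),(600,241.2,33,84.7,0,5,9)])
"
```

```text
t 20.5 pos [599.6 240.4 129.1] closing 84.6 q [ 0.047  0.999 -0.     0.   ] F [ 0.6  0.7 -4. ] gap 52.8 grip 65.4 cmd [599.6 240.4 129.1 174.6   0. ]
[[[-0.1,0.2,14.8],[0,0,-0.0],0.0],[[-0.2,0.4,29.6],[0,0,-0.001],0.0],[[-0.3,0.6,44.4],[0,0,-0.001],0.0],[[-0.4,0.8,59.1],[0,0,-0.001],0.0],[[-0.4,0.8,66.5],[0,0,-0.001],0.0]]
[[[0.0,0.0,7.4],[0,0,-0.0],0.0],[[0.0,0.0,14.8],[0,0,-0.0],0.0],[[0.0,0.0,22.2],[0,0,-0.0],0.0],[[0.0,0.0,29.6],[0,0,-0.0],0.0],[[0.0,0.0,29.6],[0,0,-0.0],0.0]]
[[[0.0,0.0,0.0],[0,0,-0.0],0.0],[[0.0,0.0,0.0],[0,0,-0.0],0.0],[[0.0,0.0,0.0],[0,0,-0.0],0.0],[[0.0,0.0,0.0],[0,0,-0.0],0.0],[[0.0,0.0,0.0],[0,0,-0.0],0.0]]
```

Emit:
{"method": "carry_out", "body": {
  "targets": [
    [[-0.1,0.2,15],[0,0,0],0],
    [[-0.2,0.4,30],[0,0,0],0],
    [[-0.3,0.6,44],[0,0,0],0],
    [[-0.4,0.8,59],[0,0,0],0],
    [[-0.4,0.8,66.5],[0,0,0],0]
  ]
}}

```text
t: 20.92
position: [599.0, 241.1, 60.2]
eef_rot: [0.046, 0.999, -0.001, -0.001]
force: [-0.2, -0.9, -3.5]
finger_gap: 53.0
grasp_force: 65.4
```

Emit:
{"method": "carry_out", "body": {
  "targets": [
    [[0,0,7.4],[0,0,0],0],
    [[0,0,15],[0,0,0],0],
    [[0,0,22],[0,0,0],0],
    [[0,0,28.5],[0,0,0],0],
    [[0,0,28.5],[0,0,0],0]
  ]
}}

```text
t: 21.33
position: [599.3, 241.4, 32.7]
eef_rot: [0.046, 0.999, -0.0, -0.001]
force: [-1.2, -1.1, -3.6]
finger_gap: 53.1
grasp_force: 65.4
```

Emit:
{"method": "carry_out", "body": {
  "targets": [
    [[0,0,0],[0,0,0],0],
    [[0,0,0],[0,0,0],0],
    [[0,0,0],[0,0,0],0],
    [[0,0,0],[0,0,0],0],
    [[0,0,0],[0,0,0],0]
  ]
}}

```text
t: 21.75
position: [600.2, 241.9, 34.4]
eef_rot: [0.046, 0.999, 0.0, 0.0]
force: [-0.3, 0.3, -4.5]
finger_gap: 52.7
grasp_force: 65.4
```

Emit:
{"method": "carry_out", "body": {
  "targets": [
    [[0,-0.6,1],[0,0,0],0],
    [[0,-0.6,2],[0,0,0],0],
    [[0,-0.6,3],[0,0,0],0],
    [[0,-0.6,3],[0,0,0],0],
    [[0,-0.6,3],[0,0,0],0]
  ]
}}

```text
t: 22.17
position: [599.8, 241.2, 30.9]
eef_rot: [0.046, 0.999, -0.0, -0.0]
force: [-0.3, 0.6, -3.6]
finger_gap: 53.0
grasp_force: 65.4
```

Emit:
{"method": "carry_out", "body": {
  "targets": [
    [[0,0,0.5],[0,0,0],0],
    [[0,0,1],[0,0,0],0],
    [[0,0,1.3],[0,0,0],0],
    [[0,0,1.3],[0,0,0],0],
    [[0,0,1.3],[0,0,0],0]
  ]
}}

```text
t: 22.58
position: [600.0, 241.3, 30.1]
eef_rot: [0.046, 0.999, 0.0, 0.0]
force: [-0.4, -0.6, 0.9]
finger_gap: 52.8
grasp_force: 65.9
```

Emit:
{"method": "carry_out", "body": {
  "targets": [
    [[0,0,0],[0,0,0],0.7],
    [[0,0,0],[0,0,0],0.7],
    [[0,0,0],[0,0,0],0.7],
    [[0,0,0],[0,0,0],0.7],
    [[0,0,0],[0,0,0],0.7]
  ]
}}

```text
t: 23.0
position: [600.1, 241.4, 29.8]
eef_rot: [0.046, 0.999, 0.0, 0.0]
force: [-1.0, -0.1, -0.3]
finger_gap: 72.4
grasp_force: 0.0
```

Emit:
{"method": "carry_out", "body": {
  "targets": [
    [[0,0,-10],[0,0,0],0.7],
    [[0,0,-40],[0,0,0],0.7],
    [[0,0,-75],[0,0,0],0.7],
    [[0,0,-110],[0,0,0],0.7],
    [[0,0,-110],[0,0,0],0.7]
  ]
}}

```text
t: 23.42
position: [603.6, 244.3, 147.7]
eef_rot: [0.046, 0.999, 0.003, 0.005]
force: [0.4, 0.5, 0.7]
finger_gap: 72.8
grasp_force: 0.0
```

```bash
python3 - <<'E'
from h import *
st(); json.dump([600,241.3,140,174.6,.6],open("cmd.json","w"))
plan([(608.2,-181.3,130,-35,.4,5)],mm=30,deg=6.0)
E
```

```text
t 23.42 pos [603.6 244.3 147.7] closing 84.7 q [0.046 0.999 0.003 0.005] F [0.4 0.5 0.7] gap 72.8 grip 0.0 cmd [600.  241.2  33.  174.7   0. ]
[[[-2.4,-21.0,0.5],[0,0,0.104],0.4],[[-4.8,-42.0,1.0],[0,0,0.209],0.4],[[-7.2,-63.0,1.5],[0,0,0.313],0.4],[[-9.6,-84.0,2.0],[0,0,0.417],0.4],[[-12.0,-105.0,2.5],[0,0,0.522],0.4]]
[[[-12.5,-17.0,0.5],[0,0,0.104],0.4],[[-25.1,-34.0,1.0],[0,0,0.209],0.4],[[-37.6,-51.0,1.5],[0,0,0.313],0.4],[[-50.2,-68.0,2.0],[0,0,0.417],0.4],[[-62.7,-85.0,2.5],[0,0,0.522],0.4]]
[[[-19.4,-8.5,0.5],[0,0,0.104],0.4],[[-38.7,-17.0,1.0],[0,0,0.208],0.4],[[-58.1,-25.5,1.5],[0,0,0.313],0.4],[[-77.5,-34.0,2.0],[0,0,0.417],0.4],[[-96.8,-42.4,2.5],[0,0,0.522],0.4]]
[[[-21.0,2.3,0.5],[0,0,0.104],0.4],[[-42.0,4.6,1.0],[0,0,0.208],0.4],[[-63.1,6.9,1.5],[0,0,0.313],0.4],[[-84.1,9.2,2.0],[0,0,0.417],0.4],[[-105.1,11.4,2.5],[0,0,0.521],0.4]]
[[[0.0,0.0,0.0],[0,0,0.0],0.4],[[0.0,0.0,0.0],[0,0,0.0],0.4],[[0.0,0.0,0.0],[0,0,0.0],0.4],[[0.0,0.0,0.0],[0,0,0.0],0.4],[[0.0,0.0,0.0],[0,0,0.0],0.4]]
```

Emit:
{"method": "carry_out", "body": {
  "targets": [
    [[-2.4,-21,0.5],[0,0,0.104],0.4],
    [[-4.8,-42,1],[0,0,0.209],0.4],
    [[-7.2,-63,1.5],[0,0,0.313],0.4],
    [[-9.6,-84,2],[0,0,0.417],0.4],
    [[-12,-105,2.5],[0,0,0.522],0.4]
  ]
}}

```text
t: 23.83
position: [602.2, 134.7, 138.0]
eef_rot: [0.305, 0.952, 0.0, 0.0]
force: [-0.0, 0.0, -0.3]
finger_gap: 59.9
grasp_force: 0.0
```

Emit:
{"method": "carry_out", "body": {
  "targets": [
    [[-12.5,-17,0.5],[0,0,0.104],0.4],
    [[-25.1,-34,1],[0,0,0.209],0.4],
    [[-37.6,-51,1.5],[0,0,0.313],0.4],
    [[-50.2,-68,2],[0,0,0.417],0.4],
    [[-62.7,-85,2.5],[0,0,0.522],0.4]
  ]
}}

```text
t: 24.25
position: [604.5, 29.2, 135.4]
eef_rot: [0.54, 0.841, 0.0, 0.0]
force: [-0.1, 0.9, 0.6]
finger_gap: 59.8
grasp_force: 0.0
```

Emit:
{"method": "carry_out", "body": {
  "targets": [
    [[-19.4,-8.5,0.5],[0,0,0.104],0.4],
    [[-38.7,-17,1],[0,0,0.208],0.4],
    [[-58.1,-25.5,1.5],[0,0,0.313],0.4],
    [[-77.5,-34,2],[0,0,0.417],0.4],
    [[-96.8,-42.4,2.5],[0,0,0.522],0.4]
  ]
}}

```text
t: 24.67
position: [606.7, -76.5, 132.9]
eef_rot: [0.739, 0.674, 0.0, 0.0]
force: [-0.3, -0.3, -0.2]
finger_gap: 59.9
grasp_force: 0.0
```

Emit:
{"method": "carry_out", "body": {
  "targets": [
    [[-21,2.3,0.5],[0,0,0.104],0.4],
    [[-42,4.6,1],[0,0,0.208],0.4],
    [[-63.1,6.9,1.5],[0,0,0.313],0.4],
    [[-84.1,9.2,2],[0,0,0.417],0.4],
    [[-105.1,11.4,2.5],[0,0,0.521],0.4]
  ]
}}

```text
t: 25.08
position: [608.9, -182.0, 130.4]
eef_rot: [0.888, 0.46, 0.001, 0.0]
force: [0.9, 0.5, 0.8]
finger_gap: 59.6
grasp_force: 0.0
```

Emit:
{"method": "carry_out", "body": {
  "targets": [
    [[0,0,0],[0,0,0],0.4],
    [[0,0,0],[0,0,0],0.4],
    [[0,0,0],[0,0,0],0.4],
    [[0,0,0],[0,0,0],0.4],
    [[0,0,0],[0,0,0],0.4]
  ]
}}

```text
t: 25.5
position: [609.0, -179.6, 129.9]
eef_rot: [0.886, 0.464, 0.0, -0.0]
force: [-0.9, -0.1, -0.8]
finger_gap: 59.7
grasp_force: 0.0
```

```bash
python3 - <<'E'
from h import *
sync(); c=camera("top"); W=cloud(c); P=W
print("tr",seg(W,(190,300,200,290),38,60)); print("strip",seg(W,(178,255,295,330),15,30)); print("fan",seg(W,(290,370,290,365),65,80))
f=c["frame"][:, :].astype(int); m=(W[...,2]>40)&(W[...,2]<55)&(abs(W[...,0]-598)<40)&(abs(W[...,1]-242)<45)&(f.max(2)<110)&(f.max(2)-f.min(2)<30)
m=cv2.morphologyEx(m.astype(np.uint8),cv2.MORPH_OPEN,np.ones((3,3)))>0
print("core",m.sum(),cv2.minAreaRect(W[m][:,:2].astype(np.float32)))
cv2.imwrite("pics/t3.png",cv2.resize(c["frame"][110:270,100:350],None,fx=3,fy=3))
plan([(608.2,-181.3,60,-35,.4,0,25),(608.2,-181.3,35,-35,.4,3,10)])
E
```

```text
t 25.5 pos [ 609.  -179.6  129.9] closing -34.7 q [ 0.886  0.464  0.    -0.   ] F [-0.9 -0.1 -0.8] gap 59.7 grip 0.0 cmd [ 6.090e+02 -1.796e+02  1.299e+02  5.530e+01  4.000e-01]
tr (((598.7266845703125, 241.56369018554688), (54.17930221557617, 48.22620391845703), 83.95413208007812), 509, array([39.7, 46.2, 49.7]), array([598.2, 241.4]))
strip (((509.1300048828125, 249.00875854492188), (84.95977783203125, 23.744768142700195), 84.48219299316406), 352, array([15.4, 18.4, 24.5]), array([508.8, 249.4]))
fan (((493.812255859375, 90.67727661132812), (49.95529556274414, 49.872230529785156), 84.30775451660156), 413, array([65.8, 68.7, 71.5]), array([493.7,  90.5]))
core 304 ((598.4735107421875, 241.23948669433594), (53.43367385864258, 23.82757568359375), 84.57111358642578)
[[[-0.6,0.1,23.3],[0,0,0.002],0.4],[[-1.2,0.2,46.6],[0,0,0.003],0.4],[[-1.8,0.3,69.9],[0,0,0.005],0.4],[[-1.8,0.3,78.2],[0,0,0.005],0.4],[[-1.8,0.3,86.6],[0,0,0.005],0.4]]
[[[0.0,0.0,8.3],[0,0,-0.0],0.4],[[0.0,0.0,8.3],[0,0,-0.0],0.4],[[0.0,0.0,8.3],[0,0,-0.0],0.4],[[0.0,0.0,8.3],[0,0,-0.0],0.4],[[0.0,0.0,8.3],[0,0,-0.0],0.4]]
```

View pics/t3.png

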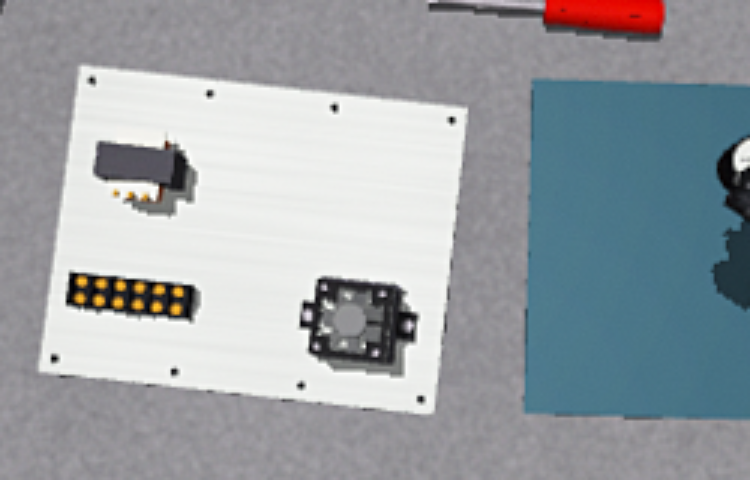

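The t3 view shows the transformer upright behind the strip (140,165) and parallel to it, and the fan square on the stack (350,320). Measured spacing is about 90 mm. Next the capacitor.

Emit:
{"method": "carry_out", "body": {
  "targets": [
    [[-0.6,0.1,23],[0,0,0],0.4],
    [[-1.2,0.2,46],[0,0,0],0.4],
    [[-1.8,0.3,70],[0,0,0],0.4],
    [[-1.8,0.3,79],[0,0,0],0.4],
    [[-1.8,0.3,87],[0,0,0],0.4]
  ]
}}

```text
t: 25.97
position: [607.2, -182.2, 41.5]
eef_rot: [0.886, 0.463, -0.001, -0.001]
force: [-0.6, -0.2, -0.4]
finger_gap: 59.6
grasp_force: 0.0
```

Emit:
{"method": "carry_out", "body": {
  "targets": [
    [[0,0,8],[0,0,0],0.4],
    [[0,0,8],[0,0,0],0.4],
    [[0,0,8],[0,0,0],0.4],
    [[0,0,8],[0,0,0],0.4],
    [[0,0,8],[0,0,0],0.4]
  ]
}}

```text
t: 26.38
position: [608.7, -183.2, 35.8]
eef_rot: [0.887, 0.463, 0.001, 0.001]
force: [-0.2, -0.2, -0.5]
finger_gap: 59.5
grasp_force: 0.0
```

Emit:
{"method": "carry_out", "body": {
  "targets": [
    [[0,0,0],[0,0,0],-0.4],
    [[0,0,0],[0,0,0],-0.4],
    [[0,0,0],[0,0,0],-0.4],
    [[0,0,0],[0,0,0],-0.4],
    [[0,0,0],[0,0,0],-0.4]
  ]
}}

```text
t: 26.8
position: [608.5, -183.1, 35.6]
eef_rot: [0.887, 0.463, 0.0, 0.0]
force: [0.3, 0.2, 6.5]
finger_gap: 33.0
grasp_force: 59.5
```

Emit:
{"method": "carry_out", "body": {
  "targets": [
    [[0,0,0],[0,0,0],-0.4],
    [[0,0,0],[0,0,0],-0.4],
    [[0,0,0],[0,0,0],-0.4],
    [[0,0,0],[0,0,0],-0.4],
    [[0,0,0],[0,0,0],-0.4]
  ]
}}

```text
t: 27.22
position: [608.5, -183.2, 35.6]
eef_rot: [0.887, 0.463, 0.0, 0.0]
force: [-1.5, 0.1, 6.0]
finger_gap: 33.2
grasp_force: 59.5
```

```bash
python3 -c "
from h import *
sync()
p=load()
plan([(p[0],p[1],150,-34.7,-.4,0,24),(547.6,165.5,150,-34.7,-.4,4,26)])
"
```

```text
t 27.22 pos [ 608.5 -183.2   35.6] closing -34.9 q [0.887 0.463 0.    0.   ] F [-1.5  0.1  6. ] gap 33.2 grip 59.5 cmd [ 6.085e+02 -1.832e+02  3.560e+01  5.510e+01  4.000e-01]
[[[0.0,0.0,-22.9],[0,0,-0.001],-0.4],[[0.0,0.0,-45.8],[0,0,-0.001],-0.4],[[0.0,0.0,-68.6],[0,0,-0.002],-0.4],[[0.0,0.0,-91.5],[0,0,-0.003],-0.4],[[0.0,0.0,-114.4],[0,0,-0.003],-0.4]]
[[[18.0,-17.8,0.0],[0,0,-0.0],-0.4],[[36.0,-35.5,0.0],[0,0,-0.0],-0.4],[[54.0,-53.3,0.0],[0,0,-0.0],-0.4],[[72.0,-71.0,0.0],[0,0,-0.0],-0.4],[[90.0,-88.8,0.0],[0,0,-0.0],-0.4]]
[[[18.0,-17.8,0.0],[0,0,-0.0],-0.4],[[35.9,-35.5,0.0],[0,0,-0.0],-0.4],[[53.9,-53.3,0.0],[0,0,-0.0],-0.4],[[71.9,-71.0,0.0],[0,0,-0.0],-0.4],[[89.9,-88.8,0.0],[0,0,-0.0],-0.4]]
[[[18.0,-17.8,0.0],[0,0,-0.0],-0.4],[[36.0,-35.5,0.0],[0,0,-0.0],-0.4],[[54.0,-53.3,0.0],[0,0,-0.0],-0.4],[[72.0,-71.0,0.0],[0,0,-0.0],-0.4],[[72.0,-71.0,0.0],[0,0,-0.0],-0.4]]
[[[-0.0,-0.0,0.0],[0,0,-0.0],-0.4],[[-0.0,-0.0,0.0],[0,0,-0.0],-0.4],[[-0.0,-0.0,0.0],[0,0,-0.0],-0.4],[[-0.0,-0.0,0.0],[0,0,-0.0],-0.4],[[-0.0,-0.0,0.0],[0,0,-0.0],-0.4]]
```

Emit:
{"method": "carry_out", "body": {
  "targets": [
    [[0,0,-23],[0,0,0],-0.4],
    [[0,0,-46],[0,0,0],-0.4],
    [[0,0,-69],[0,0,0],-0.4],
    [[0,0,-92],[0,0,0],-0.4],
    [[0,0,-114],[0,0,0],-0.4]
  ]
}}

```text
t: 27.63
position: [607.6, -183.0, 149.7]
eef_rot: [0.887, 0.463, -0.0, -0.0]
force: [0.0, 0.5, -0.5]
finger_gap: 33.4
grasp_force: 59.8
```

Emit:
{"method": "carry_out", "body": {
  "targets": [
    [[18,-17.8,0],[0,0,0],-0.4],
    [[36,-35.5,0],[0,0,0],-0.4],
    [[54,-53.3,0],[0,0,0],-0.4],
    [[72,-71,0],[0,0,0],-0.4],
    [[90,-88.8,0],[0,0,0],-0.4]
  ]
}}

```text
t: 28.05
position: [585.9, -57.3, 148.6]
eef_rot: [0.887, 0.462, -0.0, -0.0]
force: [0.6, -0.0, -0.3]
finger_gap: 33.3
grasp_force: 59.8
```

Emit:
{"method": "carry_out", "body": {
  "targets": [
    [[18,-17.8,0],[0,0,0],-0.4],
    [[36,-35.5,0],[0,0,0],-0.4],
    [[54,-53.3,0],[0,0,0],-0.4],
    [[72,-71,0],[0,0,0],-0.4],
    [[90,-88.8,0],[0,0,0],-0.4]
  ]
}}

```text
t: 28.47
position: [564.6, 67.3, 148.6]
eef_rot: [0.887, 0.463, -0.0, -0.0]
force: [0.4, 0.3, -0.6]
finger_gap: 33.6
grasp_force: 59.8
```

Emit:
{"method": "carry_out", "body": {
  "targets": [
    [[18,-17.8,0],[0,0,0],-0.4],
    [[36,-35.5,0],[0,0,0],-0.4],
    [[54,-53.3,0],[0,0,0],-0.4],
    [[72,-71,0],[0,0,0],-0.4],
    [[72,-71,0],[0,0,0],-0.4]
  ]
}}

```text
t: 28.88
position: [546.4, 173.3, 148.6]
eef_rot: [0.885, 0.466, 0.001, -0.002]
force: [0.0, 0.5, -0.9]
finger_gap: 33.2
grasp_force: 59.8
```

Emit:
{"method": "carry_out", "body": {
  "targets": [
    [[0,0,0],[0,0,0],-0.4],
    [[0,0,0],[0,0,0],-0.4],
    [[0,0,0],[0,0,0],-0.4],
    [[0,0,0],[0,0,0],-0.4],
    [[0,0,0],[0,0,0],-0.4]
  ]
}}

```text
t: 29.3
position: [548.4, 164.7, 148.7]
eef_rot: [0.887, 0.462, -0.0, 0.0]
force: [0.3, 0.1, -0.4]
finger_gap: 33.0
grasp_force: 59.8
```

```bash
python3 -c "
from h import *
sync()
plan([(546.8,164.4,60,-34.9,-.4,0,20),(546.8,164.4,39.5,-34.9,-.4,5,8)])
"
```

```text
t 29.3 pos [548.4 164.7 148.7] closing -35.0 q [ 0.887  0.462 -0.     0.   ] F [ 0.3  0.1 -0.4] gap 33.0 grip 59.8 cmd [ 5.484e+02  1.647e+02  1.487e+02  5.500e+01 -4.000e-01]
[[[-0.2,-0.2,17.7],[0,0,-0.0],-0.4],[[-0.4,-0.5,35.5],[0,0,-0.001],-0.4],[[-0.7,-0.7,53.2],[0,0,-0.001],-0.4],[[-0.9,-0.9,71.0],[0,0,-0.001],-0.4],[[-1.1,-1.2,88.7],[0,0,-0.002],-0.4]]
[[[-0.0,0.0,6.8],[0,0,0.0],-0.4],[[-0.0,0.0,13.7],[0,0,0.0],-0.4],[[-0.0,0.0,20.5],[0,0,0.0],-0.4],[[-0.0,0.0,20.5],[0,0,0.0],-0.4],[[-0.0,0.0,20.5],[0,0,0.0],-0.4]]
[[[-0.0,0.0,-0.0],[0,0,0.0],-0.4],[[-0.0,0.0,-0.0],[0,0,0.0],-0.4],[[-0.0,0.0,-0.0],[0,0,0.0],-0.4],[[-0.0,0.0,-0.0],[0,0,0.0],-0.4],[[-0.0,0.0,-0.0],[0,0,0.0],-0.4]]
```

Emit:
{"method": "carry_out", "body": {
  "targets": [
    [[-0.2,-0.2,18],[0,0,0],-0.4],
    [[-0.4,-0.5,35],[0,0,0],-0.4],
    [[-0.7,-0.7,53],[0,0,0],-0.4],
    [[-0.9,-0.9,71],[0,0,0],-0.4],
    [[-1.1,-1.2,87],[0,0,0],-0.4]
  ]
}}

```text
t: 29.72
position: [546.6, 164.9, 60.8]
eef_rot: [0.887, 0.462, -0.0, 0.0]
force: [-0.8, 0.4, -0.9]
finger_gap: 33.2
grasp_force: 59.8
```

Emit:
{"method": "carry_out", "body": {
  "targets": [
    [[0,0,7],[0,0,0],-0.4],
    [[0,0,14],[0,0,0],-0.4],
    [[0,0,21],[0,0,0],-0.4],
    [[0,0,21],[0,0,0],-0.4],
    [[0,0,21],[0,0,0],-0.4]
  ]
}}

```text
t: 30.13
position: [546.8, 165.6, 40.9]
eef_rot: [0.887, 0.462, 0.0, 0.0]
force: [-0.2, -1.0, -1.1]
finger_gap: 33.2
grasp_force: 59.8
```

Emit:
{"method": "carry_out", "body": {
  "targets": [
    [[0,0,0],[0,0,0],-0.4],
    [[0,0,0],[0,0,0],-0.4],
    [[0,0,0],[0,0,0],-0.4],
    [[0,0,0],[0,0,0],-0.4],
    [[0,0,0],[0,0,0],-0.4]
  ]
}}

```text
t: 30.55
position: [546.7, 165.7, 41.1]
eef_rot: [0.887, 0.463, 0.0, 0.0]
force: [0.1, 0.2, -1.1]
finger_gap: 33.1
grasp_force: 59.8
```

Emit:
{"method": "carry_out", "body": {
  "targets": [
    [[-1,0.7,1],[0,0,0],-0.4],
    [[-1,0.7,2],[0,0,0],-0.4],
    [[-1,0.7,3.2],[0,0,0],-0.4],
    [[-1,0.7,3.2],[0,0,0],-0.4],
    [[-1,0.7,3.2],[0,0,0],-0.4]
  ]
}}

```text
t: 30.97
position: [546.4, 164.4, 37.4]
eef_rot: [0.887, 0.463, -0.0, -0.0]
force: [0.8, 0.2, -1.1]
finger_gap: 33.6
grasp_force: 59.8
```

Emit:
{"method": "carry_out", "body": {
  "targets": [
    [[0,0,0.4],[0,0,0],-0.4],
    [[0,0,0.8],[0,0,0],-0.4],
    [[0,0,1.2],[0,0,0],-0.4],
    [[0,0,1.2],[0,0,0],-0.4],
    [[0,0,1.2],[0,0,0],-0.4]
  ]
}}

```text
t: 31.38
position: [546.6, 164.5, 36.6]
eef_rot: [0.887, 0.463, 0.0, 0.0]
force: [-0.3, -0.1, 3.1]
finger_gap: 33.3
grasp_force: 60.1
```

Emit:
{"method": "carry_out", "body": {
  "targets": [
    [[0,0,0],[0,0,0],0.35],
    [[0,0,0],[0,0,0],0.35],
    [[0,0,0],[0,0,0],0.35],
    [[0,0,0],[0,0,0],0.35],
    [[0,0,0],[0,0,0],0.35]
  ]
}}

```text
t: 31.8
position: [546.6, 164.4, 36.3]
eef_rot: [0.887, 0.463, 0.0, 0.0]
force: [0.2, 0.7, -0.1]
finger_gap: 57.4
grasp_force: 0.0
```

Emit:
{"method": "carry_out", "body": {
  "targets": [
    [[0,0,-10],[0,0,0],0.35],
    [[0,0,-40],[0,0,0],0.35],
    [[0,0,-75],[0,0,0],0.35],
    [[0,0,-110],[0,0,0],0.35],
    [[0,0,-130],[0,0,0],0.35]
  ]
}}

```text
t: 32.22
position: [548.0, 164.9, 170.6]
eef_rot: [0.887, 0.463, 0.002, 0.0]
force: [-0.6, -0.8, 0.2]
finger_gap: 57.9
grasp_force: 0.0
```

Emit:
{"method": "carry_out", "body": {
  "targets": [
    [[-30,12,0],[0,0,0],0.35],
    [[-65,26,0],[0,0,0],0.35],
    [[-100,41,0],[0,0,0],0.35],
    [[-135,55,0],[0,0,0],0.35],
    [[-170,70,0],[0,0,0],0.35]
  ]
}}

```text
t: 32.63
position: [506.0, -16.4, 167.2]
eef_rot: [0.886, 0.463, 0.0, 0.0]
force: [0.8, 0.4, 0.4]
finger_gap: 57.2
grasp_force: 0.0
```

Emit:
{"method": "carry_out", "body": {
  "targets": [
    [[0,0,0],[0,0,0],0.35],
    [[0,0,0],[0,0,0],0.35],
    [[0,0,0],[0,0,0],0.35],
    [[0,0,0],[0,0,0],0.35],
    [[0,0,0],[0,0,0],0.35]
  ]
}}

```text
t: 33.05
position: [507.1, -13.2, 166.5]
eef_rot: [0.886, 0.464, 0.0, -0.0]
force: [0.0, -0.5, 0.1]
finger_gap: 58.0
grasp_force: 0.0
```

```bash
python3 - <<'E'
from h import *
st(); c=camera("top"); W=cloud(c)
print("cap",seg(W,(250,320,230,300),45,60)); print("tr",seg(W,(190,250,200,290),38,60)); print("fan",seg(W,(290,370,290,365),65,80))
print("small",seg(W,(585,620,320,355),22,35)); print("choke",seg(W,(570,615,225,270),13,25)); print("screw",seg(W,(355,490,150,190),8,40))
cv2.imwrite("pics/t4.png",cv2.resize(c["frame"],None,fx=1.5,fy=1.5))
E
```

```text
t 33.05 pos [507.1 -13.2 166.5] closing -34.7 q [ 0.886  0.464  0.    -0.   ] F [ 0.  -0.5  0.1] gap 58.0 grip 0.0 cmd [ 5.468e+02  1.644e+02  3.950e+01  5.510e+01 -4.000e-01]
cap (((546.3736572265625, 165.85882568359375), (34.14543914794922, 32.81041717529297), 46.607879638671875), 238, array([49.4, 52.7, 54.9]), array([545.9, 165.8]))
tr (((598.661865234375, 241.70657348632812), (54.84770965576172, 48.05400848388672), 84.33135223388672), 513, array([39.3, 46.1, 49.7]), array([598.1, 241.2]))
fan (((493.7776184082031, 90.66647338867188), (50.082157135009766, 49.83525085449219), 84.16795349121094), 412, array([65.6, 69. , 71.4]), array([493.7,  90.8]))
small (((481.6636657714844, -287.6356201171875), (20.752811431884766, 20.3595027923584), 1.5051872730255127), 92, array([23.8, 27.2, 30.1]), array([ 482.1, -287.9]))
choke (((612.5322265625, -281.6611328125), (38.81027603149414, 39.793678283691406), 2.468780994415283), 227, array([13.8, 16.9, 19.2]), array([ 612.6, -281.1]))
screw (((719.680419921875, -38.480316162109375), (169.3654022216797, 25.35717010498047), 86.77413940429688), 578, array([12.4, 21.2, 25.9]), array([717.2, -64.4]))
```

View pics/t4.png

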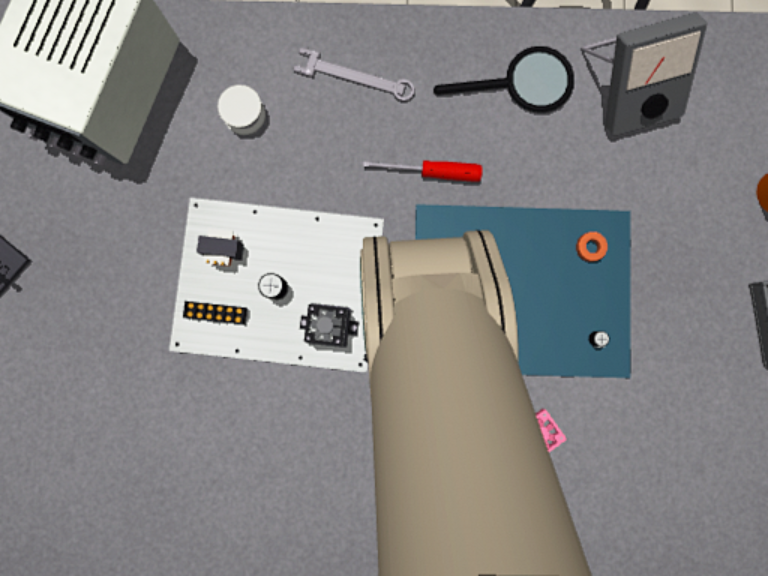

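The t4 view shows the capacitor (271,286) upright, midway between the transformer (220,248) and the stack (328,325). The choke, small capacitor and screwdriver have not moved, and the gripper is clear of everything.

```bash
python3 -c "
from h import *
print(hand_in())"
```

```text
the job is handed in; nothing more can be done
None
```

The job is handed in at about 33 s: the heatsink and fan are stacked squarely on the module (within about 1 mm), the transformer is centred behind and parallel to the strip at about 90 mm, the large capacitor is midway, everything is released and nothing else moved.

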